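# Stack the diorama panels in the curing jig and start the lamp timer

## Robot

A 7-joint arm with a two-finger parallel gripper is mounted at the origin on the work surface. World frame = base frame: x ahead of the robot, y to its left, z up, the work surface at z = 0. Lengths are in m, angles in rad, forces in N, time in s.
With the tool pointing down it reaches from about 0.4 to 0.9 m from the base axis. Payload 5.6 kg.
Tool frame: the origin (TCP) lies midway between the tips of the shut fingers; the grasp point (between the pads) lies robot.grasp_offset behind it (robot.grasp_offset is the distance from the TCP to the grasp point, in m); z points along the fingers, y is the line along which they close (so a half turn about z gives the same grasp; the last joint's range is limited). The gripper opens to 92 mm and grips with 3 to 60 N. Pads are 20 mm wide; open, the fingers measure 128 mm over their backs; the gripper's body (75 mm by 189 mm) begins 69 mm behind the grasp point.
Start: joints at [-1.227, 0.468, -0.012, 1.603, 0.006, 1.071, -0.056], TCP at [0.245, 0.602, 0.215] pointing down, gripper open.
Joint ranges: [-2.53, 2.53], [-0.31, 2.02], [-1.57, 1.55], [0.28, 2.44], [-1.29, 4.43], [0.15, 1.84], [-2.92, 2.92]. Speed limits (rad/s): [2.57, 2.57, 3.14, 3.14, 3.14, 3.14, 3.14].

## Interface

Orientations are given as a unit quaternion [x, y, z, w].
In Python, from bench import telemetry, cams, ticket, robot gives the robot as it stands. The module is installed in compiled form; this text tells all that it offers.
- The arm moves only by the shell command python3 -m handwheel 'ROWS' [OPENING] [FORCE]. ROWS is JSON, a list that holds one entry, the list of rows, each a list of 6 numbers: the shift along the tool's x, y, z scaled (see below), then the turn, a rotation vector about the tool's x, y, z scaled (see below). A call has 1 to 12 rows; each row is the pose to reach, as a shift and turn from the pose commanded when the call began, along the tool's axes at that moment; what a row does not reach only later rows make up. The controller multiplies each number of a shift by 0.3 m and each number of a turn by 2 rad. A row lasts 1/12 s, in which the tool goes at most 41.7 mm and 7.16 degrees, less where a joint would pass 70% of its speed; a pose out of reach is approached as far as the arm can. A call with a number of a shift or a turn outside -1 to 1 is refused whole. A call with a gripper value outside its range is refused whole. OPENING is the gripper command: -1 is shut, 1 is fully open, values between are in proportion, set as the call begins (- or left out, the last holds). The fingers move at their own pace and stop on an object; FORCE is the grip in N (left out, the last holds). Time passes only in rows, so rows that repeat a pose let the fingers close. It gives the time, the measured TCP pose, the force, the opening and the grip force at its end, in the units of the state.
- telemetry.state(): the state, without advancing time (a new reading comes with each control period).
- cams.read_camera(name): name is "side" or "top" or "wrist"; returns (picture, depth): 480x640x3 uint8, red, green, blue; 480x640 float32, m along the optical axis (not along the pixel's ray), 0 where there is no reading.
- cams.get_calibration(name): a dict with "intrinsics" (3x3 intrinsics, pixels), "pose" (4x4, takes a point from camera to world coordinates); the wrist camera has in their place "hand_eye" (4x4, takes a point from camera to tool coordinates, whose origin is the TCP and whose axes are the flange's). Camera axes: x right, y down, z forward; pixel columns grow to the right and rows downward; lengths in m; the calibration is good to about 2 mm. The wrist camera is an equidistant fisheye: a pixel r from the principal point sees the ray r / f radians off the axis. A picture is of the moment at which its call begins: read the wrist's pose just before it. get_calibration takes no time and is no camera call.
- ticket.job_done(): hands the job in; it is judged then, once.
The state is a dict: "clock": time; "qpos": joint angles; "qvel": joint speeds; "joint_efforts": joint torques, N m; "position": TCP position; "eef_rot": TCP orientation; "ft_force": force on the tool from outside, world axes, zero at the start; "ft_torque": the same for the moment, N m; "finger_gap": finger opening in m; "gripper_force": force on a finger pad.
Only numpy, scipy, OpenCV 4.12 (cv2) and the standard library are available. Lean on these libraries where they do the work, as an engineer would, in place of code of your own. Each camera call takes 0.05 s, during which the arm holds its last target. There are 200 camera calls.

## Task

Slide the grey panel into the pocket of the curing jig, then the white panel off its low ledge on top of it, then the orange panel off its high ledge on top of that, so that all three lie flat in one square pile, edges flush with one another and far sides against the back fence. Then twist the red knob of the lamp timer clockwise to its stop and let it spring back. Leave the other things on the bench where they are.

Things in the scene. Friction and masses are not known exactly. Their poses are not given: they have to be found in the camera images.
- jig: Fixed jig; x away from robot, y left, origin on the bench, mid-pocket. Dark back fence along y, 60 mm high, face at x=55 mm. Blue high ledge (top 34 mm high): y 57.5 to 247.5; black low ledge (top 18 mm): y -57.5 to -247.5; both x -55 to 55. Pocket between: 115 mm wide, floor = bench, open at x=-55, mouth corners rounded 12 mm. A seated panel is centred at x=10, y=0; nothing stops the top one sideways.
- panel_grey: Grey rigid panel lying flat on the bench in front of the jig, 90 mm along its x, 110 mm along its y, 16 mm thick, about 0.17 kg; origin at the centre of its underside. Too wide to grasp from above: push its edges.
- panel_white: White rigid panel, same size and mass as the grey one, lying flat on the low ledge (underside 18 mm above the bench); origin at the centre of its underside, same axes.
- panel_orange: Orange rigid panel, same size and mass as the grey one, lying flat on the high ledge (underside 34 mm above the bench); origin at the centre of its underside, same axes.
- knob_grip (a point): Grip point of the timer's red knob, on its vertical axis, 62.5 mm above the bench. The knob is an upright bar 44 mm long along this point's x, 12 mm thick along its y, from 45.5 to 72.5 mm above the bench, on a 44 mm disc. The timer is a fixed white box, 80 x 90 mm, 40 mm high, centred below the knob.
- timer_knob (a joint): Angle of the timer knob, rad: 0 at rest, grows as it is turned clockwise seen from above, stop at 1.3. A spring (0.1 N m per rad) returns it to 0 when let go.
- mug: White mug, 76 mm wide, 90 mm high, handle at its +y; origin at centre of its underside. Bystander.
- spool: Blue wire spool lying flat, 60 mm across, 22 mm high; origin at the centre of its underside. Bystander.
- ruler: Steel rule lying flat, 30 mm along its x, 150 mm along its y, 4 mm thick; origin at the centre of its underside. Bystander.
- glue: Red bottle of glue, standing, 40 mm across, 120 mm high; origin at the centre of its underside. Bystander.
- paint: Paint jar, standing, 56 mm across, 60 mm high; origin at the centre of its underside. Bystander.
There are look-alikes about, which are no part of the job. Leave any blue look-alike of the panel_grey alone.

How it is judged:
On the way, in this order (a step that is already met when the one before it is completed fails the run):
1. the grey panel lies square in the pocket against the back fence (x of panel_grey in the frame of jig between 0.004 and 0.0155 m and y of panel_grey in the frame of jig between -0.006 and 0.006 m and z of panel_grey in the frame of jig between -0.005 and 0.005 m and angle between the x axis of panel_grey and the x axis of jig, either way round below 0.06 rad and angle between panel_grey's own z axis and vertical below 0.05 rad), for 0.1 s.
2. the white panel lies square on the grey one (all of step 1 and x of panel_white in the frame of jig between 0.004 and 0.0155 m and y of panel_white in the frame of jig between -0.006 and 0.006 m and z of panel_white in the frame of jig between 0.011 and 0.021 m and angle between the x axis of panel_white and the x axis of jig, either way round below 0.06 rad and angle between panel_white's own z axis and vertical below 0.05 rad and horizontal distance between panel_grey and panel_white below 0.007 m), for 0.1 s.
3. the orange panel lies square on top (all of step 2 and x of panel_orange in the frame of jig between 0.004 and 0.0155 m and y of panel_orange in the frame of jig between -0.006 and 0.006 m and z of panel_orange in the frame of jig between 0.027 and 0.037 m and angle between the x axis of panel_orange and the x axis of jig, either way round below 0.06 rad and angle between panel_orange's own z axis and vertical below 0.05 rad and horizontal distance between each of panel_white, panel_grey and panel_orange below 0.007 m), for 0.1 s.
4. the knob is twisted to its stop, within 0.1 rad (value of joint timer_knob above 1.2 rad), for 0.1 s.
At the end, for the whole second after the job is handed in: Grey, white, orange from the bottom up, at rest in the pocket: each within 6 mm of its seated place (centred, against the fence) and 7 mm of one another, square to the jig within 0.06 rad, flat within 0.05 rad, heights within 5 mm; the knob within 0.1 rad of rest (all of step 3 and value of joint timer_knob below 0.1 rad and linear speed of each of panel_grey, panel_white, panel_orange below 0.02 m/s); the robot touches nothing.
It fails at once if a bystander is moved more than 30 mm (distance of any of mug, spool, ruler, glue, paint from where it was at the start of the episode above 0.03 m).
It fails at once if a bystander is tipped over (angle between any of mug, spool, ruler, glue, paint's own z axis and vertical above 0.5 rad).
It also fails if it takes over 72 s, if anything falls off the work surface, if the arm or the gripper's body presses on something with over 40 N, if the wrist force passes 120 N, or if a joint passes its speed limit or range.

## Working session

There is one attempt and no reset: what is moved stays moved. The work goes in short steps, Python scripts to look and compute and a shell command to move; the robot and the scene stay as the last step left them, time stands still between calls to the robot, and variables do not carry over. Pictures are saved under pics/ and viewed, at most 10 in all, crops included, and the job is handed in when it is done.

```bash
mkdir -p pics; python3 - <<'E'
from bench import telemetry,cams,ticket,robot
import cv2,numpy as np
s=telemetry.state();print({k:np.round(v,3).tolist() for k,v in s.items()}, robot.grasp_offset)
for n in("top","side"):
    p,d=cams.read_camera(n);cv2.imwrite(f"pics/{n}0.png",p[:,:,::-1]);np.savez(f"{n}0.npz",p=p,d=d)
    c=cams.get_calibration(n);print(n,np.round(c["intrinsics"],2).tolist(),np.round(c["pose"],4).tolist())
print(cams.get_calibration("wrist"))
E
```

```text
{'clock': 0.0, 'qpos': [-1.227, 0.468, -0.012, 1.604, 0.006, 1.071, -0.056], 'qvel': [-0.0, -0.0, 0.002, -0.001, 0.0, 0.0, -0.0], 'joint_efforts': [0.0, -52.057, -0.012, -24.374, -0.057, 0.018, 0.0], 'position': [0.245, 0.601, 0.214], 'eef_rot': [0.192, 0.981, -0.001, -0.0], 'ft_force': [-0.079, -0.01, -0.631], 'ft_torque': [-0.043, 0.057, 0.004], 'gripper_force': 0.0, 'finger_gap': 0.091} 0.0187
top [[615.45, 0.0, 323.26], [0.0, 615.45, 242.14], [0.0, 0.0, 1.0]] [[-0.0944, -0.971, 0.2197, 0.0826], [-0.9955, 0.0919, -0.022, 0.026], [0.0012, -0.2208, -0.9753, 1.6536], [0.0, 0.0, 0.0, 1.0]]
side [[608.35, 0.0, 319.63], [0.0, 608.35, 243.63], [0.0, 0.0, 1.0]] [[0.7327, -0.4999, 0.4617, -0.194], [-0.6804, -0.5477, 0.4868, -0.6467], [0.0095, -0.6709, -0.7415, 1.0247], [0.0, 0.0, 0.0, 1.0]]
{'intrinsics': array([[371.64829954,   0.        , 315.61758236],
       [  0.        , 371.64829954, 237.44452233],
       [  0.        ,   0.        ,   1.        ]]), 'hand_eye': array([[ 1.13420136e-04, -9.56009312e-01, -2.93336297e-01,
         8.29847627e-02],
       [ 9.99999981e-01,  1.54011423e-04, -1.15281405e-04,
        -8.63544223e-04],
       [ 1.55387237e-04, -2.93336279e-01,  9.56009311e-01,
        -1.70192237e-01],
       [ 0.00000000e+00,  0.00000000e+00,  0.00000000e+00,
         1.00000000e+00]])}
```

View pics/top0.png

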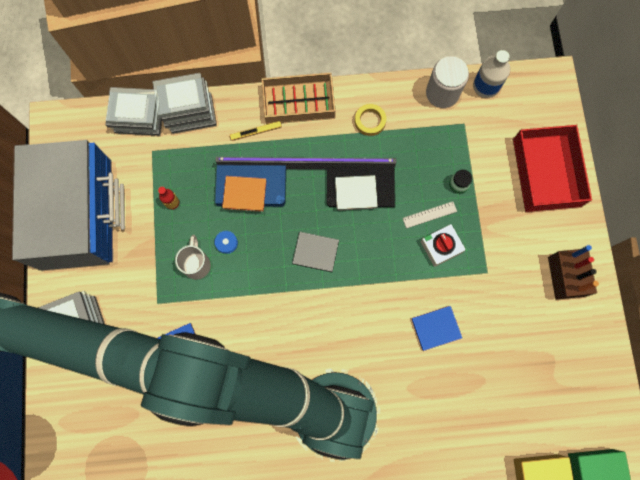

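View pics/side0.png

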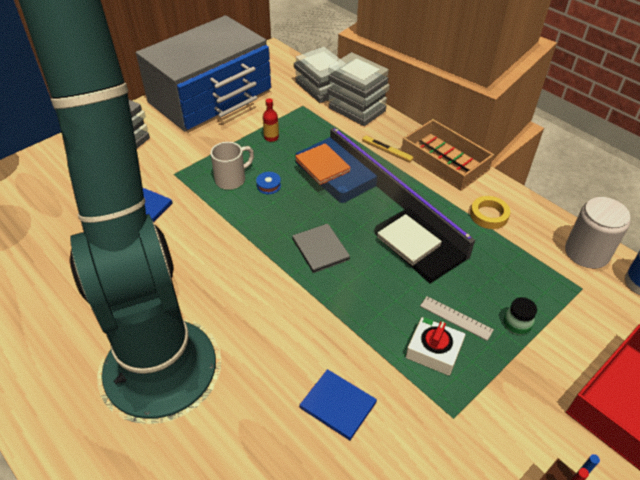

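The top view shows the grey panel near (316,252), white near (356,192), orange near (245,194), the fence along (218,160)–(395,162), and the timer knob near (444,243). The arm is clear of all of them.

```bash
cat > h.py <<'E'
import cv2,numpy as np
from bench import telemetry,cams
from scipy.spatial.transform import Rotation as R
def cast(n,px,z):
    c=cams.get_calibration(n);K=c["intrinsics"];T=c["pose"];px=np.atleast_2d(np.float64(px))
    r=np.c_[(px-K[:2,2])/K[0,0],np.ones(len(px))]@T[:3,:3].T
    return T[:3,3]+r*((z-T[2,3])/r[:,2])[:,None]
def mask(p,col):
    h=cv2.cvtColor(p,cv2.COLOR_RGB2HSV).astype(int);H,S,V=h[...,0],h[...,1],h[...,2]
    return {"orange":(H>4)&(H<18)&(S>150)&(V>120),"white":(S<60)&(V>185),"grey":(S<70)&(V>90)&(V<185),
     "red":((H<6)|(H>174))&(S>150)&(V>90),"blue":(H>100)&(H<118)&(S>90)&(V>50),"fence":(H>118)&(H<145)&(S>70)&(V>60)}[col].astype(np.uint8)
def blob(p,col,roi):
    x0,y0,x1,y1=roi;m=np.zeros(p.shape[:2],np.uint8);m[y0:y1,x0:x1]=mask(p,col)[y0:y1,x0:x1]
    cs,_=cv2.findContours(m,cv2.RETR_EXTERNAL,cv2.CHAIN_APPROX_NONE)
    return max(cs,key=cv2.contourArea)[:,0].astype(np.float64)
def rect(p,col,roi,z,n="top"):
    w=cast(n,blob(p,col,roi),z)[:,:2]
    (c,s,a)=cv2.minAreaRect((w*1000).astype(np.float32))
    if s[0]>s[1]: a-=90
    return np.round(c,1),np.round(s,1),round(a,1)   # a: angle of short side (panel x), deg
E
python3 - <<'E'
from h import *
p=np.load("top0.npz")["p"];d=np.load("top0.npz")["d"]
for c,r,z in(("grey",(280,220,350,285),.016),("white",(325,168,390,215),.034),("orange",(215,170,275,220),.050),("red",(428,228,462,260),.0725),("fence",(205,145,405,172),.06),("white",(418,220,470,268),.04)):
    print(c,*rect(p,c,r,z))
# fence ends
b=cast("top",blob(p,"fence",(205,145,405,172)),.06);b=b[np.argsort(b[:,1])];print("fence line",np.round(np.polyfit(b[:,1],b[:,0],1),4),b[[0,-1],:2].round(4))
# by depth: blue ledge and black ledge outline
K=cams.get_calibration("top")["intrinsics"];T=cams.get_calibration("top")["pose"]
v,u=np.mgrid[:480,:640];P=np.stack([(u-K[0,2])/K[0,0]*d,(v-K[1,2])/K[0,0]*d,d],-1)@T[:3,:3].T+T[:3,3]
for nm,pix in(("grey",(316,252)),("white",(356,192)),("orange",(245,194)),("ledgeB",(276,200)),("ledgeK",(385,195)),("pocket",(306,190)),("fence",(306,161))): print(nm,P[pix[1],pix[0]].round(4))
cv2.imwrite("pics/crop.png",cv2.resize(p[140:280,140:500,::-1],None,fx=2.2,fy=2.2,interpolation=cv2.INTER_CUBIC))
z=P[190:206,200:400,2];print(z.mean(0).round(3)[::3].tolist())
E
```

```text
grey [428.7  13.2] [113.5  94.1] -17.3
white [ 579.7 -113.4] [108.1  88.4] -2.3
orange [600.4 191.4] [109.2  89.8] -9.2
red [ 405.8 -326. ] [43.5 44.8] 45.2
fence [677.8  16.6] [451.8   9.6] -5.9
white [ 411.  -332.2] [78.5 89.3] 21.3
fence line [0.1033 0.6759] [[ 0.6545 -0.2081]
 [ 0.697   0.2415]]
grey [0.4272 0.0113 0.0107]
white [ 0.5782 -0.113   0.0389]
orange [0.598  0.1892 0.0488]
ledgeB [0.5769 0.1072 0.0361]
ledgeK [ 0.5685 -0.194   0.0176]
pocket [ 0.6104  0.0228 -0.0037]
fence [0.6719 0.0156 0.0622]
[0.001, 0.0, 0.0, 0.002, 0.104, 0.004, 0.033, 0.032, 0.048, 0.151, 0.05, 0.051, 0.051, 0.05, 0.05, 0.049, 0.051, 0.05, 0.049, 0.049, 0.05, 0.05, 0.034, 0.031, 0.033, 0.033, 0.032, 0.032, 0.029, 0.002, 0.003, 0.001, -0.0, 0.002, 0.001, 0.001, 0.001, 0.002, 0.001, 0.0, 0.0, -0.001, -0.001, 0.016, 0.019, 0.017, 0.036, 0.136, 0.034, 0.034, 0.136, 0.035, 0.035, 0.034, 0.034, 0.033, 0.034, 0.034, 0.036, 0.02, 0.021, 0.017, 0.121, 0.12, 0.016, 0.005, -0.0]
```

View pics/crop.png

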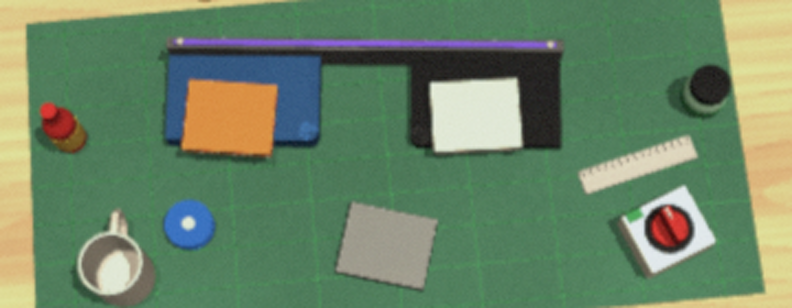

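The crop shows both ledges, with the pocket between crop columns 320 and 411. All three panels are clear of their neighbours. I'll refine the jig frame from the ledge edges and work out the first approach.

```bash
cat >> h.py <<'E'
YAW=np.deg2rad(-5.9);C,S=np.cos(YAW),np.sin(YAW);J=np.array([[C,-S],[S,C]]);O=np.array([.6181,.0228])
try: O=np.load("O.npy")
except Exception: pass
def toj(w): return (np.atleast_2d(w)[:,:2]-O)@J
def tow(j): return O+J@np.asarray(j)
def plan(*targets):
    """targets in jig frame (x,y,z mm, yaw deg of tool y axis vs jig y, gripper down); prints tool-frame scaled rows"""
    s=telemetry.state();R0=R.from_quat(s["eef_rot"]).as_matrix();p0=np.array(s["position"])
    a0=np.degrees(np.arctan2(-R0[0,1],R0[1,1]))
    print("now jig",(toj(p0)[0]*1e3).round(1),"z",(p0[2]*1e3).round(1),"yaw",round(a0-np.degrees(YAW),1),"t",round(s["clock"],2),"gap",round(s["finger_gap"],3),"F",np.round(s["ft_force"],1),"q7",round(s["qpos"][6],2))
    for x,y,z,a in targets:
        a=np.radians(a)+YAW
        Rt=np.array([[-np.cos(a),-np.sin(a),0],[-np.sin(a),np.cos(a),0],[0,0,-1]])
        d=R0.T@(np.r_[tow([x/1e3,y/1e3]),z/1e3]-p0)/.3; w=R.from_matrix(R0.T@Rt).as_rotvec()/2
        print((x,y,z),np.round(np.r_[d,w],3).tolist())
E
python3 - <<'E'
from h import *
p=np.load("top0.npz")["p"]
hsv=cv2.cvtColor(p,cv2.COLOR_RGB2HSV)
import h
J0=toj
g=((hsv[...,0]>60)&(hsv[...,0]<95)&(hsv[...,1]>90)&(hsv[...,2]>55))
# pocket side edges, on rows 178..200: green run containing col 306
for v in range(174,202,4):
    r=g[v];a=306
    while r[a-1]:a-=1
    b=306
    while r[b+1]:b+=1
    L=toj(cast("top",[a-.5,v],.034))[0];Rr=toj(cast("top",[b+.5,v],.018))[0]
    print(v,a,b,"blue edge y",(L*1e3).round(1),"black edge",(Rr*1e3).round(1))
for c in (275,280,383,388):   # ledge fronts
    v=195
    while not g[v,c]: v+=1
    print("front",c,v,(toj(cast("top",[c,v-.5],.034 if c<300 else .018))[0]*1e3).round(1))
for c in range(230,390,30):
    m=np.where(mask(p,"fence")[145:172,c])[0]+145
    print("fence rows",c,m.min(),m.max(),(toj(cast("top",[c,m.max()+.5],.06))[0]*1e3).round(1))
for n,q in(("grey",(.4287,.0132)),("white",(.5797,-.1134)),("orange",(.6004,.1914))): print(n,(toj(q)*1e3).round(1))
plan()
E
```

```text
174 306 320 blue edge y [26.6  0.1] black edge [ 32.5 -41.3]
178 286 322 blue edge y [14.5 55.2] black edge [ 20.9 -47. ]
182 285 306 blue edge y [ 2.9 57.7] black edge [ 8.8 -2.5]
186 302 325 blue edge y [-8.2 10.6] black edge [ -2.4 -55.5]
190 305 320 blue edge y [-19.7   2.2] black edge [-14.2 -41.7]
194 285 323 blue edge y [-31.6  57. ] black edge [-25.7 -50.1]
198 285 310 blue edge y [-43.1  56.7] black edge [-37.6 -14.2]
front 275 207 [-67.5  82.1]
front 280 207 [-67.4  68.5]
front 383 208 [ -63.2 -214.7]
front 388 207 [ -60.2 -228.5]
fence rows 230 158 160 [ 54.7 206.5]
fence rows 260 158 160 [ 55.4 124.4]
fence rows 290 158 160 [56.1 42.3]
fence rows 320 158 161 [ 54.  -39.8]
fence rows 350 158 161 [  54.7 -121.9]
fence rows 380 159 161 [  55.4 -204. ]
grey [[-187.4  -29. ]]
white [[ -24.2 -139.4]]
orange [[-34.9 165.9]]
now jig [-430.5  537.3] z 213.7 yaw -16.3 t 0.1 gap 0.092 F [-0.4  0.2 -0.4] q7 -0.06
```

```bash
python3 -c "
from h import *
plan((-330,270,150,-60),(-202,-103,130,-101.4))"
```

```text
now jig [-430.5  537.3] z 213.7 yaw -16.3 t 0.1 gap 0.092 F [-0.4  0.2 -0.4] q7 -0.06
(-330, 270, 150) [-0.571, -0.761, 0.214, -0.001, 0.0, 0.382]
(-202, -103, 130) [-1.329, -1.835, 0.282, -0.001, 0.001, 0.743]
```

```bash
python3 -m handwheel '[[[-0.571,-0.761,0.15,0,0,0.382],[-0.571,-0.761,0.15,0,0,0.382],[-0.571,-0.761,0.15,0,0,0.382],[-0.571,-0.761,0.15,0,0,0.382],[-0.571,-0.761,0.15,0,0,0.382],[-0.571,-0.761,0.15,0,0,0.382],[-0.571,-0.761,0.15,0,0,0.382],[-0.571,-0.761,0.15,0,0,0.382]]]' -0.13 20; python3 -c "
from h import *
plan((-245,20,130,-85),(-202,-103,130,-101.4))"
```

```text
clock: 0.77
position: [0.3187, 0.3179, 0.1682]
eef_rot: [0.548, 0.836, -0.003, 0.001]
ft_force: [0.8, 0.9, 0.1]
finger_gap: 0.0411
gripper_force: 0.0
now jig [-328.2  262.8] z 168.2 yaw -60.6 t 0.77 gap 0.041 F [0.8 0.9 0.1] q7 -0.4
(-245, 20, 130) [-0.841, -0.156, 0.131, -0.002, 0.002, 0.213]
(-202, -103, 130) [-1.268, -0.232, 0.133, -0.001, 0.003, 0.356]
```

```bash
python3 -m handwheel '[[[-0.98,-0.18,0.13,0,0,0.356],[-0.98,-0.18,0.13,0,0,0.356],[-0.98,-0.18,0.13,0,0,0.356],[-0.98,-0.18,0.13,0,0,0.356],[-0.98,-0.18,0.13,0,0,0.356],[-0.98,-0.18,0.13,0,0,0.356],[-0.98,-0.18,0.13,0,0,0.356],[-0.98,-0.18,0.13,0,0,0.356]]]'; python3 -c "
from h import *
plan((-202,-105,60,-101.4),(-202,-105,6,-101.4),(-187,-63,6,-90))"
```

```text
clock: 1.43
position: [0.3887, 0.0302, 0.1303]
eef_rot: [0.805, 0.594, -0.0, 0.001]
ft_force: [-0.1, 0.9, -0.8]
finger_gap: 0.0397
gripper_force: 0.0
now jig [-229.   -16.2] z 130.3 yaw -101.2 t 1.43 gap 0.04 F [-0.1  0.9 -0.8] q7 -0.33
(-202, -105, 60) [-0.272, 0.146, 0.235, 0.0, 0.001, 0.001]
(-202, -105, 6) [-0.272, 0.146, 0.415, 0.0, 0.001, 0.001]
(-187, -63, 6) [-0.125, 0.167, 0.415, 0.0, 0.001, -0.098]
```

```bash
python3 -m handwheel '[[[-0.272,0.146,0.2,0,0,0],[-0.272,0.146,0.2,0,0,0],[-0.272,0.146,0.3,0,0,0],[-0.272,0.146,0.415,0,0,0],[-0.272,0.146,0.415,0,0,0],[-0.245,0.15,0.415,0,0,0],[-0.22,0.154,0.415,0,0,-0.02],[-0.195,0.158,0.415,0,0,-0.04],[-0.17,0.162,0.415,0,0,-0.06],[-0.145,0.165,0.415,0,0,-0.08],[-0.125,0.167,0.415,0,0,-0.098],[-0.125,0.167,0.415,0,0,-0.098]]]'; python3 -c "
from h import *
plan((-187,-75,6,-90),(-187,-75,40,-90))
p,_=cams.read_camera('top')
w=rect(p,'grey',(280,220,350,285),.016);print(w,(toj(w[0]/1e3)*1e3).round(1),w[2]+5.9)"
```

```text
clock: 2.43
position: [0.4264, -0.013, 0.0065]
eef_rot: [0.738, 0.674, 0.001, 0.0]
ft_force: [1.3, 0.0, -0.3]
finger_gap: 0.0402
gripper_force: 0.0
now jig [-187.   -55.3] z 6.5 yaw -89.3 t 2.43 gap 0.04 F [ 1.3  0.  -0.3] q7 0.25
(-187, -75, 6) [-0.066, -0.001, 0.002, 0.001, -0.001, 0.006]
(-187, -75, 40) [-0.066, -0.001, -0.112, 0.001, -0.001, 0.006]
(array([433.9,  17.4]), array([182.7,  97.2]), -50.7) [[-182.7  -24.3]] -44.800000000000004
```

```bash
python3 -m handwheel '[[[-0.06,0,0,0,0,0],[-0.066,0,-0.3,0,0,0],[-0.066,0,-0.4,0,0,0],[-0.4,0,-0.4,0,0,0],[-0.4,0,-0.4,0,0,0],[-0.4,0,-0.4,0,0,0],[-0.4,0,-0.4,0,0,0]]]'; python3 -c "
from h import *
p,_=cams.read_camera('top')
cv2.imwrite('pics/a.png',p[130:300,150:510,::-1])
w=rect(p,'grey',(280,220,350,285),.016);print(w,(toj(w[0]/1e3)*1e3).round(1),w[2]+5.9)
plan((-257,0,100,0),(-257,0,100,-180))"
```

```text
clock: 3.07
position: [0.4145, -0.139, 0.1283]
eef_rot: [0.743, 0.67, 0.001, 0.002]
ft_force: [-0.5, -0.3, -0.3]
finger_gap: 0.0398
gripper_force: 0.0
(array([433.2,  54.7]), array([109.5,  88.9]), -5.4) [[-187.2   12.7]] 0.5
now jig [-186.6 -179.4] z 127.2 yaw -89.9 t 3.12 gap 0.04 F [-0.4  0.3 -0.1] q7 0.35
(-257, 0, 100) [0.598, -0.234, 0.09, 0.001, 0.001, -0.784]
(-257, 0, 100) [0.598, -0.234, 0.09, 0.001, -0.001, 0.786]
```

View pics/a.png

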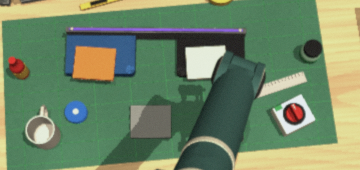

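The crop shows grey now square to the jig but about 12 mm too far toward +y. I'll nudge it back from the +y side.

```bash
python3 -m handwheel '[[[0.91,0,0.1,0,0,0],[0.91,0,0.1,0,0,0],[0.91,0,0.1,0,0,0],[0.91,0,0.1,0,0,0],[0.91,0,0.1,0,0,0],[0.91,0,0.1,0,0,0],[0.91,0,0.1,0,0,0],[0.91,0,0.3,0,0,0],[0.91,0,0.404,0,0,0],[0.91,0,0.404,0,0,0],[0.91,0,0.404,0,0,0],[0.91,0,0.404,0,0,0]]]'; python3 -c "
from h import *
plan((-187,80,6,-90),(-187,68,6,-90),(-187,85,100,-90))"
```

```text
clock: 4.12
position: [0.4388, 0.1375, 0.0044]
eef_rot: [0.74, 0.672, -0.001, -0.001]
ft_force: [0.4, 0.1, 0.2]
finger_gap: 0.0399
gripper_force: 0.0
now jig [-190.1   95.6] z 4.4 yaw -89.6 t 4.12 gap 0.04 F [0.4 0.1 0.2] q7 -0.13
(-187, 80, 6) [-0.052, 0.01, -0.005, -0.001, 0.001, 0.004]
(-187, 68, 6) [-0.092, 0.01, -0.005, -0.001, 0.001, 0.004]
(-187, 85, 100) [-0.036, 0.009, -0.319, -0.001, 0.001, 0.004]
```

```bash
python3 -m handwheel '[[[-0.04,0.01,-0.005,0,0,0.004],[-0.055,0.01,-0.005,0,0,0.004],[-0.062,0.01,-0.005,0,0,0.004],[-0.07,0.01,-0.005,0,0,0.004],[-0.078,0.01,-0.005,0,0,0.004],[-0.085,0.01,-0.005,0,0,0.004],[-0.092,0.01,-0.005,0,0,0.004],[-0.092,0.01,-0.005,0,0,0.004],[-0.092,0.01,-0.005,0,0,0.004],[-0.05,0.01,-0.005,0,0,0.004],[-0.03,0,-0.15,0,0,0.004],[-0.03,0,-0.25,0,0,0.004]]]'; python3 -c "
from h import *
plan((-262,0,80,0),(-262,0,80,-180))"
```

```text
clock: 5.12
position: [0.4372, 0.1283, 0.0786]
eef_rot: [0.743, 0.67, -0.004, -0.001]
ft_force: [0.8, 1.2, 0.9]
finger_gap: 0.0401
gripper_force: 0.0
now jig [-190.8   86.3] z 78.6 yaw -90.0 t 5.12 gap 0.04 F [0.8 1.2 0.9] q7 -0.21
(-262, 0, 80) [-0.288, -0.237, -0.002, -0.004, -0.0, -0.785]
(-262, 0, 80) [-0.288, -0.237, -0.002, -0.0, 0.004, 0.785]
```

```bash
python3 -m handwheel '[[[-0.288,-0.24,0,0,0,-0.785],[-0.288,-0.24,0,0,0,-0.785],[-0.288,-0.24,0,0,0,-0.785],[-0.288,-0.24,0,0,0,-0.785],[-0.288,-0.24,0,0,0,-0.785],[-0.288,-0.24,0,0,0,-0.785],[-0.288,-0.24,0,0,0,-0.785],[-0.288,-0.24,0,0,0,-0.785],[-0.288,-0.24,0,0,0,-0.785],[-0.288,-0.24,0,0,0,-0.785],[-0.288,-0.24,0,0,0,-0.785],[-0.288,-0.24,0,0,0,-0.785]]]' 0.2; python3 -m handwheel '[[[0,0,0,0,0,0],[0,0,0,0,0,0]]]'; python3 -c "
from h import *
plan((-262,0,80,0),(-262,0,6,0))
p,_=cams.read_camera('side');q,_=cams.read_camera('top')
cv2.imwrite('pics/b.png',np.hstack([p[180:320,230:450,::-1],q[150:290,210:430,::-1]]))
print(telemetry.state()['qpos'])
w=rect(p,'grey',(285,210,360,285),.016,'side');print(w,(toj(w[0]/1e3)*1e3).round(1),w[2]+5.9)"
```

```text
clock: 6.12
position: [0.3584, 0.0498, 0.0797]
eef_rot: [0.084, 0.996, -0.0, -0.0]
ft_force: [-0.1, 0.6, -0.5]
finger_gap: 0.055
gripper_force: 0.0
clock: 6.28
position: [0.3585, 0.0498, 0.0798]
eef_rot: [0.089, 0.996, -0.0, -0.0]
ft_force: [0.5, -0.4, 0.4]
finger_gap: 0.0552
gripper_force: 0.0
now jig [-2.61e+02  2.00e-01] z 79.8 yaw -4.3 t 6.28 gap 0.055 F [ 0.5 -0.4  0.4] q7 1.22
(-262, 0, 80) [0.003, -0.001, -0.001, -0.0, -0.0, -0.038]
(-262, 0, 6) [0.003, -0.001, 0.246, -0.0, -0.0, -0.038]
[-0.36445641  0.22072826  0.14728673  2.38058463 -0.06200569  0.5436261
  1.22527278]
(array([434. ,  33.9]), array([91.6, 91.2]), -6.2) [[-184.3   -7.9]] -0.2999999999999998
```

View pics/b.png

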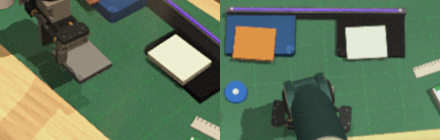

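```bash
python3 -m handwheel '[[[0.003,0,0.1,0,0,-0.038],[0.003,0,0.2,0,0,-0.038],[0.003,0,0.246,0,0,-0.038],[0,0,0.246,0,0,-0.038],[-0.04,0,0.246,0,0,-0.038],[-0.08,0,0.246,0,0,-0.038],[-0.12,0,0.246,0,0,-0.038],[-0.16,0,0.246,0,0,-0.038],[-0.2,0,0.246,0,0,-0.038],[-0.24,0,0.246,0,0,-0.038],[-0.28,0,0.246,0,0,-0.038],[-0.31,0,0.246,0,0,-0.038]]]'; python3 -m handwheel '[[[0,0,0,0,0,0],[0,0,0,0,0,0]]]'; cat >> h.py <<'E'
def edges(p,col,roi,z,n="side"):
    w=toj(cast(n,blob(p,col,roi),z))*1e3
    q=[np.percentile(w[:,0],1),np.percentile(w[:,0],99),np.percentile(w[:,1],1),np.percentile(w[:,1],99)]
    print(col,n,"xmin xmax ymin ymax",np.round(q,1))
E
python3 -c "
from h import *
plan((-130,0,6,0),(-46,0,6,0))
p,_=cams.read_camera('side');q,_=cams.read_camera('top')
for i,n in((p,'side'),(q,'top')):
    edges(i,'grey',(285,190,380,270) if n=='side' else (270,175,345,250),.016,n)
    w=rect(i,'grey',(285,190,380,270) if n=='side' else (270,175,345,250),.016,n);print(w,(toj(w[0]/1e3)*1e3).round(1),w[2]+5.9)
cv2.imwrite('pics/c.png',np.hstack([p[160:300,250:470,::-1],q[150:290,210:430,::-1]]))"
```

```text
clock: 7.38
position: [0.4531, 0.0335, 0.0077]
eef_rot: [0.05, 0.999, 0.0, 0.002]
ft_force: [-0.2, 1.1, 1.3]
finger_gap: 0.0552
gripper_force: 0.5
clock: 7.55
position: [0.4513, 0.0337, 0.0069]
eef_rot: [0.05, 0.999, 0.0, 0.001]
ft_force: [0.1, -0.3, 0.2]
finger_gap: 0.055
gripper_force: 0.0
now jig [-167.1   -6.3] z 6.9 yaw 0.2 t 7.55 gap 0.055 F [ 0.1 -0.3  0.2] q7 1.42
(-130, 0, 6) [-0.124, 0.021, 0.003, 0.0, 0.001, 0.002]
(-46, 0, 6) [-0.404, 0.02, 0.004, 0.0, 0.001, 0.002]
grey side xmin xmax ymin ymax [-129.7  -60.2  -58.3  -21.3]
(array([519.4,  -8.1]), array([37.2, 69.7]), 86.5) [[-95.  -40.9]] 92.4
grey top xmin xmax ymin ymax [-151.9 -102.8  -52.3   51.9]
(array([497.9,  40.4]), array([ 33.2, 111.8]), 12.6) [[-121.4    5.2]] 18.5
```

View pics/c.png

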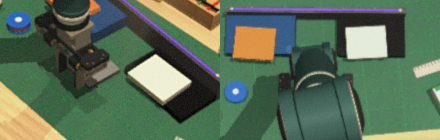

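```bash
python3 -m handwheel '[[[-0.03,0.01,0.003,0,0,0.002],[-0.06,0.02,0.003,0,0,0.002],[-0.09,0.02,0.003,0,0,0.002],[-0.125,0.02,0.003,0,0,0.002],[-0.16,0.02,0.003,0,0,0.002],[-0.195,0.02,0.003,0,0,0.002],[-0.23,0.02,0.003,0,0,0.002],[-0.265,0.02,0.003,0,0,0.002],[-0.3,0.02,0.003,0,0,0.002],[-0.33,0.02,0.003,0,0,0.002],[-0.36,0.02,0.003,0,0,0.002],[-0.38,0.02,0.003,0,0,0.002]]]'; python3 -m handwheel '[[[0,0,0,0,0,0]]]';python3 -c "
from h import *
plan((-46,0,6,0))"
```

```text
clock: 8.65
position: [0.5656, 0.0283, 0.0052]
eef_rot: [0.052, 0.999, -0.0, 0.0]
ft_force: [-2.0, -0.2, 0.5]
finger_gap: 0.0551
gripper_force: 0.5
clock: 8.73
position: [0.5661, 0.0283, 0.0053]
eef_rot: [0.052, 0.999, 0.0, 0.001]
ft_force: [-0.5, -0.7, 1.5]
finger_gap: 0.0552
gripper_force: 0.0
now jig [-52.3   0.1] z 5.3 yaw -0.0 t 8.73 gap 0.055 F [-0.5 -0.7  1.5] q7 1.45
(-46, 0, 6) [-0.021, -0.0, -0.002, 0.0, 0.001, -0.0]
```

```bash
python3 -m handwheel '[[[-0.007,0,0,0,0,0],[-0.014,0,0,0,0,0],[-0.021,0,0,0,0,0],[-0.021,0,0,0,0,0]]]'; python3 -m handwheel '[[[-0.007,0,0,0,0,0],[-0.014,0,0,0,0,0],[-0.014,0,0,0,0,0]]]'
```

```text
clock: 9.07
position: [0.5707, 0.0279, 0.0052]
eef_rot: [0.051, 0.999, 0.0, 0.0]
ft_force: [-0.6, -0.2, -0.1]
finger_gap: 0.0551
gripper_force: 0.0
clock: 9.32
position: [0.5725, 0.0277, 0.0049]
eef_rot: [0.051, 0.999, -0.0, -0.003]
ft_force: [-6.4, 0.9, 4.0]
finger_gap: 0.0553
gripper_force: 2.9
```

```bash
python3 -m handwheel '[[[0.04,0,0,0,0,0],[0.1,0,0,0,0,0],[0.15,0,-0.2,0,0,0],[0.15,-0.2,-0.3,0,0,0],[0.15,-0.4,-0.3,0,0,0],[0.15,-0.47,-0.3,0,0,0],[0.15,-0.47,-0.3,0,0,0],[0.15,-0.47,-0.3,0,0,0]]]'; python3 -c "
from h import *
plan((-97,-139,60,0),(-97,-139,25,0),(-48,-139,25,0))
p,_=cams.read_camera('side');q,_=cams.read_camera('top')
for i,n,r in((p,'side',(310,170,390,240)),(q,'top',(280,160,328,220))):
    edges(i,'grey',r,.016,n)
    w=rect(i,'grey',r,.016,n);print(w,(toj(w[0]/1e3)*1e3).round(1),w[2]+5.9)
cv2.imwrite('pics/d.png',np.hstack([p[130:290,290:510,::-1],q[140:300,210:430,::-1]]))"
```

```text
clock: 9.98
position: [0.5156, -0.1158, 0.0971]
eef_rot: [0.056, 0.998, -0.002, 0.002]
ft_force: [0.3, -0.4, -0.0]
finger_gap: 0.0547
gripper_force: 0.0
now jig [ -87.7 -148.4] z 97.1 yaw -0.5 t 9.98 gap 0.055 F [ 0.3 -0.4 -0. ] q7 1.69
(-97, -139, 60) [0.032, 0.031, 0.123, -0.002, 0.002, -0.005]
(-97, -139, 25) [0.032, 0.032, 0.24, -0.002, 0.002, -0.005]
(-48, -139, 25) [-0.131, 0.033, 0.241, -0.002, 0.002, -0.005]
grey side xmin xmax ymin ymax [-35.   14.8 -37.6  56.1]
(array([610.3,  32.9]), array([94. , 50.3]), -3.9) [[-8.8  9.2]] 2.0000000000000004
grey top xmin xmax ymin ymax [-37.6  51.  -51.2  57.9]
(array([625.1,  25.3]), array([109.1,  87.7]), -5.4) [[6.7 3.2]] 0.5
```

View pics/d.png

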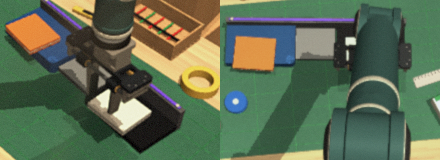

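```bash
python3 -m handwheel '[[[0.035,0.03,0.05,0,0,-0.005],[0.035,0.03,0.15,0,0,-0.005],[0.035,0.03,0.24,0,0,-0.005],[0.035,0.03,0.24,0,0,-0.005],[0.01,0.03,0.24,0,0,-0.005],[-0.015,0.03,0.24,0,0,-0.005],[-0.04,0.03,0.24,0,0,-0.005],[-0.065,0.03,0.24,0,0,-0.005],[-0.09,0.03,0.24,0,0,-0.005],[-0.11,0.03,0.24,0,0,-0.005],[-0.12,0.03,0.24,0,0,-0.005],[-0.12,0.03,0.24,0,0,-0.005]]]'; python3 -c "
from h import *
plan((-46,-139,25,0))"
```

```text
clock: 11.08
position: [0.5535, -0.1031, 0.0235]
eef_rot: [0.046, 0.999, -0.0, 0.001]
ft_force: [0.0, -0.6, 0.1]
finger_gap: 0.0549
gripper_force: 0.0
now jig [ -51.3 -131.9] z 23.5 yaw 0.6 t 11.08 gap 0.055 F [ 0.  -0.6  0.1] q7 1.7
(-46, -139, 25) [-0.017, -0.024, -0.005, -0.0, 0.001, 0.005]
```

```bash
python3 -m handwheel '[[[-0.007,0,-0.005,0,0,0.005],[-0.014,0,-0.005,0,0,0.005],[-0.02,0,-0.005,0,0,0.005],[-0.026,0,-0.005,0,0,0.005],[-0.032,0,-0.005,0,0,0.005],[-0.032,0,-0.005,0,0,0.005]]]'; python3 -c "
from h import *
plan()"
```

```text
clock: 11.58
position: [0.5591, -0.1036, 0.0242]
eef_rot: [0.051, 0.999, 0.0, -0.003]
ft_force: [-8.2, 0.2, 5.7]
finger_gap: 0.0548
gripper_force: 3.6
now jig [ -45.7 -131.8] z 24.2 yaw 0.0 t 11.58 gap 0.055 F [-8.2  0.2  5.7] q7 1.69
```

```bash
python3 -m handwheel '[[[0.05,0,0,0,0,0],[0.1,0,-0.1,0,0,0.1],[0.1,0,-0.25,0,0,0.2],[0.1,-0.1,-0.3,0,0,0.785],[-0.05,-0.35,-0.3,0,0,0.785],[-0.17,-0.35,-0.3,0,0,0.785],[-0.17,-0.35,-0.3,0,0,0.785],[-0.17,-0.35,-0.3,0,0,0.785],[-0.17,-0.35,-0.3,0,0,0.785],[-0.17,-0.35,-0.3,0,0,0.785],[-0.17,-0.35,-0.3,0,0,0.785],[-0.17,-0.35,-0.3,0,0,0.785]]]' -0.13; python3 -m handwheel '[[[0,0,0,0,0,0.1],[0,0,0,0,0,0.1],[0,0,0,0,0,0.1],[0,0,0,0,0,0.1]]]'; python3 -c "
from h import *
plan((4,-235,60,-90),(4,-235,24,-90))
q,_=cams.read_camera('top')
cv2.imwrite('pics/e.png',q[130:300,210:510,::-1])
for c,r,z in(('white',(325,155,392,215),.034),('grey',(280,160,332,220),.016)):
    edges(q,c,r,z,'top'); w=rect(q,c,r,z);print(w,(toj(w[0]/1e3)*1e3).round(1),w[2]+5.9)"
```

```text
clock: 12.58
position: [0.6022, -0.2136, 0.1147]
eef_rot: [0.676, 0.737, 0.0, 0.0]
ft_force: [0.2, 0.2, 0.1]
finger_gap: 0.0398
gripper_force: 0.0
clock: 12.92
position: [0.6021, -0.2134, 0.1146]
eef_rot: [0.743, 0.669, -0.0, 0.0]
ft_force: [1.1, 0.8, -0.6]
finger_gap: 0.04
gripper_force: 0.0
now jig [   8.4 -236.6] z 114.6 yaw -90.1 t 12.92 gap 0.04 F [ 1.1  0.8 -0.6] q7 0.5
(4, -235, 60) [0.005, -0.015, 0.182, 0.0, 0.0, -0.001]
(4, -235, 24) [0.005, -0.015, 0.302, 0.0, 0.0, -0.001]
white top xmin xmax ymin ymax [ -46.9   33.7 -205.5 -119.9]
(array([ 602.3, -149. ]), array([116.7,  34. ]), -47.2) [[   1.9 -172.5]] -41.300000000000004
grey top xmin xmax ymin ymax [-37.6  50.8 -51.5  57.9]
(array([625.1,  25.3]), array([109.1,  87.7]), -5.4) [[6.7 3.2]] 0.5
```

```bash
python3 -m handwheel '[[[0.005,-0.015,0.15,0,0,0],[0.005,-0.015,0.302,0,0,0],[0.005,-0.015,0.302,0,0,0],[0.03,-0.015,0.302,0,0,0],[0.06,-0.015,0.302,0,0,0],[0.09,-0.015,0.302,0,0,0],[0.12,-0.015,0.302,0,0,0],[0.15,-0.015,0.302,0,0,0],[0.185,-0.015,0.302,0,0,0],[0.22,-0.015,0.302,0,0,0],[0.255,-0.015,0.302,0,0,0],[0.29,-0.015,0.302,0,0,0]]]'; python3 -m handwheel '[[[0.035,0,0,0,0,0],[0.07,0,0,0,0,0],[0.1,0,0,0,0,0],[0.13,0,0,0,0,0],[0.16,0,0,0,0,0],[0.18,0,0,0,0,0],[0.18,0,0,0,0,0]]]'; python3 -c "
from h import *
plan((4,-75,24,-90),(4,-67,24,-90))
q,_=cams.read_camera('top')
cv2.imwrite('pics/e.png',q[130:300,210:510,::-1])
for c,r,z in(('white',(275,155,345,215),.033),):
    edges(q,c,r,z,'top'); w=rect(q,c,r,z);print(w,(toj(w[0]/1e3)*1e3).round(1),w[2]+5.9)"
```

```text
clock: 13.97
position: [0.6069, -0.1252, 0.0244]
eef_rot: [0.744, 0.668, 0.0, 0.0]
ft_force: [-0.3, -1.1, 1.1]
finger_gap: 0.0399
gripper_force: 0.8
clock: 14.55
position: [0.6124, -0.0702, 0.0237]
eef_rot: [0.743, 0.669, 0.0, -0.001]
ft_force: [0.1, 0.9, -0.4]
finger_gap: 0.0404
gripper_force: 0.0
now jig [  3.9 -93.1] z 23.7 yaw -90.1 t 14.55 gap 0.04 F [ 0.1  0.9 -0.4] q7 0.35
(4, -75, 24) [0.06, 0.0, -0.001, -0.0, -0.001, -0.001]
(4, -67, 24) [0.087, 0.0, -0.001, -0.0, -0.001, -0.001]
white top xmin xmax ymin ymax [-25.5  33.8 -57.   18.2]
(array([626.9,  -4.4]), array([96.3, 24.7]), -43.1) [[ 11.5 -26.2]] -37.2
```

View pics/e.png

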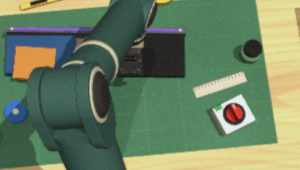

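```bash
python3 -m handwheel '[[[0.015,0,0,0,0,0],[0.03,0,0,0,0,0],[0.045,0,0,0,0,0],[0.055,0,0,0,0,0],[0.065,0,0,0,0,0],[0.075,0,0,0,0,0],[0.083,0,0,0,0,0],[0.088,0,0,0,0,0],[0.088,0,0,0,0,0]]]'; python3 -c "
from h import *
plan()
for n,r in(('top',(275,155,345,215)),('side',(310,150,430,245))):
    p,_=cams.read_camera(n)
    edges(p,'white',r,.032,n); w=rect(p,'white',r,.032,n);print(w,(toj(w[0]/1e3)*1e3).round(1),w[2]+5.9)"
```

```text
clock: 15.35
position: [0.6153, -0.046, 0.0241]
eef_rot: [0.744, 0.668, 0.0, -0.0]
ft_force: [0.1, 1.3, 0.3]
finger_gap: 0.0398
gripper_force: 0.0
now jig [  4.3 -68.7] z 24.1 yaw -90.2 t 15.35 gap 0.04 F [0.1 1.3 0.3] q7 0.31
white top xmin xmax ymin ymax [-33.8  30.1 -32.3  49.3]
(array([624.6,  23.5]), array([104.7,  27.3]), -42.8) [[6.4 1.4]] -36.9
white side xmin xmax ymin ymax [-35.9 -26.3  -1.9   9.9]
(array([587.8,  30.4]), array([ 9.2, 11.7]), 2.4) [[-30.9   4.4]] 8.3
```

```bash
python3 -m handwheel '[[[-0.03,0,0,0,0,0],[-0.06,0,-0.1,0,0,0],[-0.06,0,-0.25,0,0,-0.1],[0,-0.373,-0.3,0,0,-0.785],[0.2,-0.373,-0.3,0,0,-0.785],[0.783,-0.373,-0.3,0,0,-0.785],[0.783,-0.373,-0.3,0,0,-0.785],[0.783,-0.373,-0.3,0,0,-0.785],[0.783,-0.373,-0.3,0,0,-0.785],[0.783,-0.373,-0.3,0,0,-0.785],[0.783,-0.373,-0.3,0,0,-0.785],[0.783,-0.373,-0.3,0,0,-0.785]]]' 0.2; python3 -m handwheel '[[[0,0,0,0,0,-0.12],[0,0,0,0,0,-0.12],[0,0,0,0,0,-0.12],[0,0,0,0,0,-0.12]]]'; python3 -c "
from h import *
plan((-110,166,41,0),(-45,166,41,0))
for n,r in(('top',(275,155,345,215)),('side',(310,150,430,245))):
    p,_=cams.read_camera(n)
    edges(p,'white',r,.032,n); w=rect(p,'white',r,.032,n);print(w,(toj(w[0]/1e3)*1e3).round(1),w[2]+5.9)
    edges(p,'grey',r,.016,n)
    cv2.imwrite(f'pics/f{n}.png',cv2.resize(p[140:260,210:450,::-1],None,fx=2,fy=2))"
```

```text
clock: 16.45
position: [0.5282, 0.204, 0.1143]
eef_rot: [0.206, 0.979, 0.001, -0.0]
ft_force: [0.0, -0.3, 0.8]
finger_gap: 0.055
gripper_force: 0.0
clock: 16.78
position: [0.5293, 0.198, 0.1142]
eef_rot: [0.096, 0.995, 0.0, 0.0]
ft_force: [-0.7, -0.4, -0.9]
finger_gap: 0.0551
gripper_force: 0.0
now jig [-106.3  165.2] z 114.2 yaw -5.1 t 16.78 gap 0.055 F [-0.7 -0.4 -0.9] q7 1.06
(-110, 166, 41) [0.013, 0.002, 0.244, 0.0, 0.0, -0.045]
(-45, 166, 41) [-0.203, 0.021, 0.244, 0.0, 0.0, -0.045]
white top xmin xmax ymin ymax [-39.1  48.3 -56.9  51.5]
(array([622.2,  19.6]), array([108.2,  86.9]), -5.4) [[ 4.4 -2.8]] 0.5
grey top xmin xmax ymin ymax [-37.3  57.  -57.1  57.8]
white side xmin xmax ymin ymax [-35.8  53.4 -59.2  51.1]
(array([626.5,  17.9]), array([110.4,  89.3]), -6.2) [[ 8.9 -4. ]] -0.2999999999999998
grey side xmin xmax ymin ymax [-34.5  69.2 -56.3  66.7]
```

View pics/ftop.png

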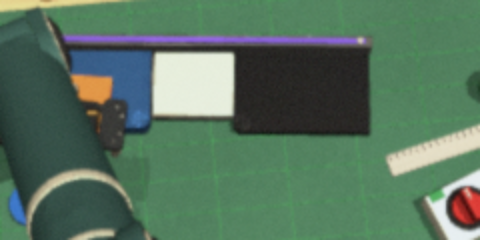

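The crop shows white in the pocket at about y=-3 mm, right at the low ledge's edge. I'll seat orange against the fence now, then nudge white a few millimetres more.

```bash
python3 -m handwheel '[[[0.02,0.002,0.05,0,0,-0.045],[0.02,0.002,0.15,0,0,-0.045],[0.02,0.002,0.244,0,0,-0.045],[0.02,0.002,0.244,0,0,-0.045],[-0.01,0.005,0.244,0,0,-0.045],[-0.04,0.008,0.244,0,0,-0.045],[-0.07,0.01,0.244,0,0,-0.045],[-0.1,0.013,0.244,0,0,-0.045],[-0.13,0.015,0.244,0,0,-0.045],[-0.16,0.018,0.244,0,0,-0.045],[-0.18,0.02,0.244,0,0,-0.045],[-0.185,0.02,0.244,0,0,-0.045]]]'; python3 -m handwheel '[[[-0.007,0,0,0,0,0],[-0.014,0,0,0,0,0],[-0.02,0,0,0,0,0],[-0.026,0,0,0,0,0],[-0.026,0,0,0,0,0]]]';python3 -c "
from h import *
plan((-46,166,41,0))"
```

```text
clock: 17.88
position: [0.5863, 0.1942, 0.0412]
eef_rot: [0.049, 0.999, 0.0, 0.001]
ft_force: [-0.6, 0.3, 1.5]
finger_gap: 0.055
gripper_force: 0.3
clock: 18.3
position: [0.5895, 0.1942, 0.0405]
eef_rot: [0.049, 0.999, -0.0, -0.003]
ft_force: [-7.5, 1.1, 5.8]
finger_gap: 0.055
gripper_force: 3.8
now jig [-46.1 167.5] z 40.5 yaw 0.3 t 18.3 gap 0.055 F [-7.5  1.1  5.8] q7 1.21
(-46, 166, 41) [-0.0, -0.005, -0.002, -0.0, -0.003, 0.003]
```

```bash
python3 -m handwheel '[[[0.05,0,0,0,0,0],[0.1,0,-0.15,0,0,0.1],[0.1,-0.2,-0.25,0,0,0.785],[0.0,-0.87,-0.25,0,0,0.785],[-0.167,-0.87,-0.25,0,0,0.785],[-0.167,-0.87,-0.25,0,0,0.785],[-0.167,-0.87,-0.25,0,0,0.785],[-0.167,-0.87,-0.25,0,0,0.785],[-0.167,-0.87,-0.25,0,0,0.785],[-0.167,-0.87,-0.25,0,0,0.785],[-0.167,-0.87,-0.25,0,0,0.785],[-0.167,-0.87,-0.25,0,0,0.785]]]' -0.13; python3 -m handwheel '[[[0,0,0,0,0,0.13],[0,0,0,0,0,0.13],[0,0,0,0,0,0.13],[0,0,0,0,0,0.13]]]'; python3 -c "
from h import *
plan((4,-85,24,-90),(4,-65,24,-90))"
```

```text
clock: 19.3
position: [0.6172, -0.0722, 0.116]
eef_rot: [0.675, 0.738, 0.0, 0.001]
ft_force: [-1.0, -0.1, -0.2]
finger_gap: 0.0401
gripper_force: 0.0
clock: 19.63
position: [0.617, -0.0708, 0.1159]
eef_rot: [0.761, 0.649, -0.0, 0.0]
ft_force: [-0.6, -0.1, 0.6]
finger_gap: 0.0399
gripper_force: 0.0
now jig [  8.5 -93.2] z 115.9 yaw -93.2 t 19.63 gap 0.04 F [-0.6 -0.1  0.6] q7 0.25
(4, -85, 24) [0.027, -0.017, 0.306, 0.0, 0.0, -0.028]
(4, -65, 24) [0.093, -0.02, 0.306, 0.0, 0.0, -0.028]
```

```bash
python3 -m handwheel '[[[0.01,-0.015,0.15,0,0,-0.028],[0.01,-0.015,0.25,0,0,-0.028],[0.01,-0.015,0.306,0,0,-0.028],[0.01,-0.015,0.306,0,0,-0.028],[0.04,-0.018,0.306,0,0,-0.028],[0.06,-0.018,0.306,0,0,-0.028],[0.07,-0.018,0.306,0,0,-0.028],[0.08,-0.018,0.306,0,0,-0.028],[0.087,-0.018,0.306,0,0,-0.028],[0.094,-0.018,0.306,0,0,-0.028],[0.096,-0.018,0.306,0,0,-0.028],[0.096,-0.018,0.306,0,0,-0.028]]]'; python3 -c "
from h import *
plan((-20,-90,100,-90))"
```

```text
clock: 20.63
position: [0.6163, -0.0416, 0.0244]
eef_rot: [0.744, 0.669, 0.0, 0.0]
ft_force: [0.6, -0.6, 0.5]
finger_gap: 0.0398
gripper_force: 0.3
now jig [  4.9 -64.3] z 24.4 yaw -90.2 t 20.63 gap 0.04 F [ 0.6 -0.6  0.5] q7 0.31
(-20, -90, 100) [-0.086, -0.082, -0.252, 0.0, -0.0, -0.002]
```

```bash
python3 -m handwheel '[[[-0.05,0,0,0,0,0],[-0.06,0,-0.15,0,0,0],[-0.06,0,-0.27,0,0,0],[0.1,0,-0.27,0,0,0],[0.98,0,-0.27,0,0,0],[0.98,0,-0.27,0,0,0],[0.98,0,-0.27,0,0,0],[0.98,0,-0.27,0,0,0],[0.98,0,-0.27,0,0,0],[0.98,0,-0.27,0,0,0],[0.98,0,-0.27,0,0,0],[0.98,0,-0.27,0,0,0]]]'; python3 -m handwheel '[[[0.05,0,0,0,0,0],[0.05,0,0,0,0,0],[0.05,0,0,0,0,0]]]'; python3 -c "
from h import *
plan((4,243,41,-90),(4,66,41,-90))
for n,r in(('top',(275,155,345,215)),('side',(310,150,430,245))):
    p,_=cams.read_camera(n)
    edges(p,'white',r,.032,n); w=rect(p,'white',r,.032,n);print(w,(toj(w[0]/1e3)*1e3).round(1),w[2]+5.9)
    r=(215,150,285,215) if n=='top' else (270,120,370,200)
    edges(p,'orange',r,.05,n); w=rect(p,'orange',r,.05,n);print(w,(toj(w[0]/1e3)*1e3).round(1),w[2]+5.9)
p,d=cams.read_camera('top');np.savez('t.npz',p=p,d=d)"
```

```text
clock: 21.63
position: [0.6462, 0.2579, 0.1041]
eef_rot: [0.741, 0.672, 0.001, -0.002]
ft_force: [0.4, 0.2, 0.2]
finger_gap: 0.0397
gripper_force: 0.0
clock: 21.88
position: [0.649, 0.2645, 0.1049]
eef_rot: [0.744, 0.668, -0.0, 0.0]
ft_force: [0.2, 0.4, -0.2]
finger_gap: 0.0397
gripper_force: 0.0
now jig [  5.9 243.6] z 104.9 yaw -90.2 t 21.88 gap 0.04 F [ 0.2  0.4 -0.2] q7 -0.22
(4, 243, 41) [-0.002, -0.006, 0.213, -0.0, 0.0, -0.002]
(4, 66, 41) [-0.592, -0.004, 0.213, -0.0, 0.0, -0.002]
white top xmin xmax ymin ymax [-39.2  48.2 -51.5  56. ]
(array([622.7,  24.8]), array([107.5,  86.9]), -5.4) [[4.4 2.5]] 0.5
orange top xmin xmax ymin ymax [-38.   51.9 114.3 223. ]
(array([642.4, 190. ]), array([110.,  89.]), -5.4) [[  7.  168.8]] 0.5
white side xmin xmax ymin ymax [-35.9  53.  -54.3  55.5]
(array([626.7,  22.5]), array([109.9,  89.2]), -6.2) [[8.6 0.6]] -0.2999999999999998
orange side xmin xmax ymin ymax [-39.2  55.4 102.7 222.5]
(array([641.4, 184.1]), array([121.3,  97.6]), -5.3) [[  6.6 162.8]] 0.6000000000000005
```

```bash
python3 -m handwheel '[[[0,-0.006,0.1,0,0,0],[0,-0.006,0.213,0,0,0],[0,-0.006,0.213,0,0,0],[-0.03,-0.006,0.213,0,0,0],[-0.06,-0.006,0.213,0,0,0],[-0.09,-0.006,0.213,0,0,0],[-0.12,-0.006,0.213,0,0,0],[-0.15,-0.006,0.213,0,0,0],[-0.185,-0.006,0.213,0,0,0],[-0.22,-0.006,0.213,0,0,0],[-0.255,-0.006,0.213,0,0,0],[-0.29,-0.006,0.213,0,0,0]]]'; python3 -m handwheel '[[[-0.03,0,0,0,0,0],[-0.06,0,0,0,0,0],[-0.09,0,0,0,0,0],[-0.12,0,0,0,0,0],[-0.15,0,0,0,0,0],[-0.18,0,0,0,0,0],[-0.2,0,0,0,0,0],[-0.22,0,0,0,0,0],[-0.235,0,0,0,0,0],[-0.25,0,0,0,0,0],[-0.25,0,0,0,0,0]]]'; python3 -c "
from h import *
plan((4,67,41,-90))
for n,r in(('top',(275,155,345,215)),('side',(310,140,430,245))):
    p,_=cams.read_camera(n)
    edges(p,'orange',r,.048,n); w=rect(p,'orange',r,.048,n);print(w,(toj(w[0]/1e3)*1e3).round(1),w[2]+5.9)"
```

```text
clock: 23.03
position: [0.6378, 0.1782, 0.0415]
eef_rot: [0.744, 0.669, 0.0, 0.0]
ft_force: [0.3, 2.3, 0.9]
finger_gap: 0.0399
gripper_force: 0.7
clock: 23.95
position: [0.6297, 0.1033, 0.0411]
eef_rot: [0.744, 0.668, -0.0, 0.0]
ft_force: [0.6, -0.6, 0.3]
finger_gap: 0.04
gripper_force: 0.0
now jig [ 3.3 81.3] z 41.1 yaw -90.2 t 23.95 gap 0.04 F [ 0.6 -0.6  0.3] q7 0.05
(4, 67, 41) [-0.048, 0.003, 0.001, -0.0, 0.0, -0.002]
orange top xmin xmax ymin ymax [-41.4  50.9 -35.2  61.8]
(array([624. ,  34.3]), array([99.1, 91.9]), -5.4) [[ 4.7 12. ]] 0.5
orange side xmin xmax ymin ymax [-44.2  55.2 -45.7  73.2]
(array([624.8,  35.4]), array([119.3,  99.6]), -6.5) [[ 5.4 13.2]] -0.5999999999999996
```

```bash
python3 -m handwheel '[[[-0.008,0,0,0,0,0],[-0.016,0,0,0,0,0],[-0.024,0,0,0,0,0],[-0.03,0,0,0,0,0],[-0.036,0,0,0,0,0],[-0.042,0,0,0,0,0],[-0.047,0,0,0,0,0],[-0.047,0,0,0,0,0],[-0.03,0,0,0,0,0],[0.1,0,0,0,0,0],[0.1,0,-0.2,0,0,0],[0.1,0,-0.3,0,0,0]]]'; python3 -m handwheel '[[[0.5,0,0,0,0,0],[0.5,0,0,0,0,0],[0.5,0,0,0,0,0],[0.5,0,0,0,0,0]]]'; python3 -c "
from h import *
plan((-95,1,36,0))
P,_=cams.read_camera('top');Q,_=cams.read_camera('side')
for n,p,r in(('top',P,(275,150,345,215)),('side',Q,(310,140,430,245))):
  for c,z in(('orange',.048),('white',.032),('grey',.016)):
    edges(p,c,r,z,n); w=rect(p,c,r,z,n);print(w,(toj(w[0]/1e3)*1e3).round(1),w[2]+5.9)
cv2.imwrite('pics/g.png',np.hstack([cv2.resize(P[145:215,260:360,::-1],None,fx=4,fy=4,interpolation=2),cv2.resize(Q[150:220,310:410,::-1],None,fx=4,fy=4,interpolation=2)]))"
```

```text
clock: 25.05
position: [0.6305, 0.1376, 0.1217]
eef_rot: [0.742, 0.67, -0.004, -0.002]
ft_force: [1.1, -0.3, 1.8]
finger_gap: 0.0402
gripper_force: 0.0
clock: 25.38
position: [0.6481, 0.2905, 0.1248]
eef_rot: [0.742, 0.671, 0.001, -0.001]
ft_force: [-0.1, 0.7, -0.9]
finger_gap: 0.0399
gripper_force: 0.0
now jig [  2.4 269.3] z 124.8 yaw -89.9 t 25.38 gap 0.04 F [-0.1  0.7 -0.9] q7 -0.26
(-95, 1, 36) [-0.895, -0.326, 0.293, 0.001, -0.001, -0.784]
orange top xmin xmax ymin ymax [-41.4  50.9 -48.8  58.1]
(array([623.2,  25.8]), array([109.4,  91.9]), -5.4) [[4.8 3.5]] 0.5Traceback (most recent call last):
  File "<string>", line 7, in <module>
    edges(p,c,r,z,n); w=rect(p,c,r,z,n);print(w,(toj(w[0]/1e3)*1e3).round(1),w[2]+5.9)
    ~~~~~^^^^^^^^^^^
  File "h.py", line 37, in edges
    w=toj(cast(n,blob(p,col,roi),z))*1e3
                 ~~~~^^^^^^^^^^^
  File "h.py", line 15, in blob
    return max(cs,key=cv2.contourArea)[:,0].astype(np.float64)
           ~~~^^^^^^^^^^^^^^^^^^^^^^^^
ValueError: max() iterable argument is empty
```

```bash
python3 -c "
from h import *
P,_=cams.read_camera('side')
r=(310,140,430,245)
w=toj(cast('side',blob(P,'orange',r),.048))*1e3
print('orange xmax,ymax',np.percentile(w,98,axis=0).round(1))
# profile down through +x/-y visible faces: print HSV along image vertical line below the panel's -y face and -x face
for c in (345,355,385,392,398):
    h=cv2.cvtColor(P,cv2.COLOR_RGB2HSV)
    col=P[:,c].astype(int); m=mask(P,'orange')[:,c]; b=np.where(m[140:245])[0]
    if len(b): b=b.max()+140; print(c,b,[tuple(x) for x in col[b-3:b+14].tolist()])
"
```

```text
orange xmax,ymax [54.7 58.9]
355 193 [(222, 128, 56), (223, 127, 58), (203, 112, 51), (160, 88, 48), (129, 87, 59), (109, 77, 56), (115, 74, 49), (123, 89, 63), (117, 97, 75), (100, 90, 73), (89, 81, 65), (96, 86, 72), (85, 81, 62), (72, 66, 54), (51, 45, 39), (38, 37, 27), (43, 45, 39)]
385 210 [(221, 131, 59), (212, 121, 53), (179, 95, 49), (159, 98, 65), (153, 106, 70), (180, 130, 89), (213, 191, 153), (192, 181, 148), (149, 138, 110), (122, 109, 91), (125, 112, 89), (145, 133, 114), (105, 97, 81), (54, 50, 42), (34, 32, 26), (39, 37, 31), (32, 34, 29)]
392 207 [(216, 120, 51), (185, 102, 51), (156, 101, 67), (149, 96, 61), (171, 112, 77), (208, 181, 145), (200, 187, 156), (151, 136, 112), (113, 101, 83), (137, 124, 100), (138, 126, 104), (97, 89, 75), (55, 50, 43), (21, 21, 17), (30, 30, 27), (25, 22, 19), (25, 26, 22)]
398 203 [(227, 132, 55), (218, 117, 48), (182, 89, 39), (156, 86, 50), (149, 102, 64), (177, 133, 96), (199, 172, 138), (187, 168, 140), (141, 128, 106), (118, 105, 87), (127, 116, 96), (117, 105, 90), (69, 68, 58), (42, 35, 33), (18, 18, 16), (32, 29, 26), (22, 21, 19)]
```

```bash
python3 -m handwheel '[[[-0.3,0.005,0,0,0,0],[-0.6,0.005,0.1,0,0,0],[-0.6,0.005,0.279,0,0,0],[-0.6,0.005,0.279,0,0,0],[-0.6,0.005,0.279,0,0,0],[-0.6,0.005,0.279,0,0,0],[-0.6,0.005,0.279,0,0,0]]]'; python3 -c "
from h import *
plan((4,64.3,41,-90))"
```

```text
clock: 26.12
position: [0.6301, 0.0994, 0.0398]
eef_rot: [0.746, 0.666, -0.002, 0.0]
ft_force: [-0.2, 1.1, 0.6]
finger_gap: 0.04
gripper_force: 0.0
now jig [ 4.1 77.4] z 39.8 yaw -90.6 t 26.12 gap 0.04 F [-0.2  1.1  0.6] q7 0.06
(4, 64.3, 41) [-0.044, 0.0, -0.004, -0.001, 0.001, -0.005]
```

```bash
python3 -m handwheel '[[[-0.01,0,-0.002,0,0,-0.005],[-0.02,0,-0.002,0,0,-0.005],[-0.028,0,-0.002,0,0,-0.005],[-0.034,0,-0.002,0,0,-0.005],[-0.04,0,-0.002,0,0,-0.005],[-0.04,0,-0.002,0,0,-0.005],[-0.04,0,-0.002,0,0,-0.005]]]'; python3 -c "
from h import *
plan((4,64.3,41,-90))
P,_=cams.read_camera('side')
w=toj(cast('side',blob(P,'orange',(310,140,430,245)),.048))*1e3
print('orange xmax,ymax',np.percentile(w,98,axis=0).round(1))
"
```

```text
clock: 26.7
position: [0.6302, 0.0929, 0.0416]
eef_rot: [0.74, 0.672, 0.0, 0.0]
ft_force: [-0.6, -0.3, -0.1]
finger_gap: 0.0399
gripper_force: 0.0
now jig [ 4.8 70.9] z 41.6 yaw -89.6 t 26.7 gap 0.04 F [-0.6 -0.3 -0.1] q7 0.08
(4, 64.3, 41) [-0.022, -0.003, 0.002, 0.0, -0.0, 0.004]
orange xmax,ymax [54.8 59.9]
```

```bash
python3 -m handwheel '[[[-0.008,-0.003,0,0,0,0],[-0.014,-0.003,0,0,0,0],[-0.019,-0.003,0,0,0,0],[-0.024,-0.003,0,0,0,0],[-0.024,-0.003,0,0,0,0],[-0.024,-0.003,0,0,0,0]]]'; python3 -c "
from h import *
plan()
P,_=cams.read_camera('side')
w=toj(cast('side',blob(P,'orange',(310,140,430,245)),.048))*1e3
print('orange xmax,ymax',np.percentile(w,98,axis=0).round(1))
for c in (385,392,398):
    m=mask(P,'orange')[:,c]; b=np.where(m[140:245])[0].max()+140; print(c,b,P[b-1:b+12,c].sum(1).tolist())
"
```

```text
clock: 27.25
position: [0.6285, 0.0852, 0.0414]
eef_rot: [0.74, 0.672, -0.0, 0.0]
ft_force: [-0.1, -0.0, -0.3]
finger_gap: 0.0399
gripper_force: 0.0
now jig [ 4.  63.1] z 41.4 yaw -89.6 t 27.25 gap 0.04 F [-0.1 -0.  -0.3] q7 0.09
orange xmax,ymax [54.4 53.7]
385 214 [313, 305, 326, 300, 372, 398, 295, 133, 101, 72, 108, 105, 88]
392 210 [337, 296, 337, 317, 382, 378, 269, 150, 66, 83, 82, 53, 81]
398 206 [306, 315, 315, 307, 314, 355, 316, 197, 76, 86, 73, 58, 86]
```

```bash
python3 -m handwheel '[[[0.04,0,0,0,0,0],[0.06,0,-0.12,0,0,0],[0.06,0,-0.25,0,0,-0.1],[0,-0.15,-0.25,0,0,-0.785],[-0.21,-0.36,-0.25,0,0,-0.785],[-0.21,-0.36,-0.25,0,0,-0.785],[-0.21,-0.36,-0.25,0,0,-0.785],[-0.21,-0.36,-0.25,0,0,-0.785],[-0.21,-0.36,-0.25,0,0,-0.785],[-0.21,-0.36,-0.25,0,0,-0.785],[-0.21,-0.36,-0.25,0,0,-0.785],[-0.21,-0.36,-0.25,0,0,-0.785]]]' 0.2; python3 -m handwheel '[[[0,0,0,0,0,-0.12],[0,0,0,0,0,-0.12],[0,0,0,0,0,-0.12],[0,0,0,0,0,-0.12]]]'; python3 -c "
from h import *
plan((-95,0,8,0),(-46,0,8,0))"
```

```text
clock: 28.3
position: [0.5153, 0.0341, 0.1167]
eef_rot: [0.204, 0.979, 0.0, 0.0]
ft_force: [-0.3, 0.0, -0.4]
finger_gap: 0.0551
gripper_force: 0.0
clock: 28.63
position: [0.5152, 0.0337, 0.1166]
eef_rot: [0.09, 0.996, 0.0, 0.0]
ft_force: [0.6, 0.1, -1.2]
finger_gap: 0.0553
gripper_force: 0.0
now jig [-103.5    0.2] z 116.6 yaw -4.4 t 28.63 gap 0.055 F [ 0.6  0.1 -1.2] q7 1.38
(-95, 0, 8) [-0.028, 0.001, 0.362, 0.0, 0.0, -0.038]
(-46, 0, 8) [-0.191, 0.014, 0.362, 0.0, 0.0, -0.038]
```

```bash
python3 -m handwheel '[[[0,0,0.12,0,0,-0.038],[0,0,0.24,0,0,-0.038],[0,0,0.362,0,0,-0.038],[-0.03,0.002,0.362,0,0,-0.038],[-0.07,0.005,0.362,0,0,-0.038],[-0.11,0.008,0.362,0,0,-0.038],[-0.14,0.01,0.362,0,0,-0.038],[-0.16,0.012,0.362,0,0,-0.038],[-0.175,0.013,0.362,0,0,-0.038],[-0.185,0.013,0.362,0,0,-0.038],[-0.192,0.013,0.362,0,0,-0.038],[-0.192,0.013,0.362,0,0,-0.038]]]'; python3 -c "
from h import *
plan()"
```

```text
clock: 29.63
position: [0.5719, 0.027, 0.008]
eef_rot: [0.05, 0.999, 0.0, -0.0]
ft_force: [-1.7, -0.5, 0.4]
finger_gap: 0.0554
gripper_force: 0.5
now jig [-46.4  -0.6] z 8.0 yaw 0.1 t 29.63 gap 0.055 F [-1.7 -0.5  0.4] q7 1.53
```

```bash
python3 -m handwheel '[[[-0.007,0,0,0,0,0],[-0.012,0,0,0,0,0],[-0.012,0,0,0,0,0],[0.04,0,0,0,0,0],[0.12,0,-0.1,0,0,0],[0.2,0,-0.25,0,0,0],[0.3,-0.2,-0.4,0,0,0],[0.4,-0.5,-0.6,0,0,0],[0.4,-0.95,-0.7,0,0,0],[0.4,-0.95,-0.7,0,0,0],[0.4,-0.95,-0.7,0,0,0],[0.4,-0.95,-0.7,0,0,0]]]'; python3 -m handwheel '[[[0,-0.2,0,0,0,0.2],[0,-0.2,0,0,0,0.2],[0,-0.2,0,0,0,0.2]]]' 1;python3 -c "
from h import *
plan()
P,_=cams.read_camera('top');Q,_=cams.read_camera('side')
for n,p,r in(('top',P,(275,150,345,215)),('side',Q,(310,140,430,245))):
    edges(p,'orange',r,.048,n); w=rect(p,'orange',r,.048,n);print(w,(toj(w[0]/1e3)*1e3).round(1),w[2]+5.9)
s=telemetry.state();W,_=cams.read_camera('wrist');np.savez('w.npz',W=W,p=s['position'],q=s['eef_rot'])
cv2.imwrite('pics/k.png',np.vstack([np.hstack([cv2.resize(P[215:275,405:485,::-1],(320,240)),cv2.resize(Q[300:390,390:510,::-1],(320,240))]),cv2.resize(W[:,:,::-1],(640,340))]))
"
```

```text
clock: 30.63
position: [0.4421, -0.1755, 0.1886]
eef_rot: [0.05, 0.999, 0.0, 0.001]
ft_force: [0.2, -0.2, -0.4]
finger_gap: 0.0554
gripper_force: 0.0
clock: 30.88
position: [0.4357, -0.2391, 0.1884]
eef_rot: [0.243, 0.97, -0.001, 0.001]
ft_force: [0.2, 0.3, -0.4]
finger_gap: 0.0733
gripper_force: 0.0
now jig [-154.6 -279.3] z 188.4 yaw -22.2 t 30.88 gap 0.073 F [ 0.2  0.3 -0.4] q7 1.65
orange top xmin xmax ymin ymax [-38.7  51.2 -56.6  52.7]
(array([624.1,  20.2]), array([109.5,  89.1]), -5.4) [[ 6.2 -2. ]] 0.5
orange side xmin xmax ymin ymax [-43.6  55.6 -66.8  52.6]
(array([623.7,  15.7]), array([120.8,  99.7]), -5.8) [[ 6.3 -6.5]] 0.10000000000000053
```

View pics/k.png

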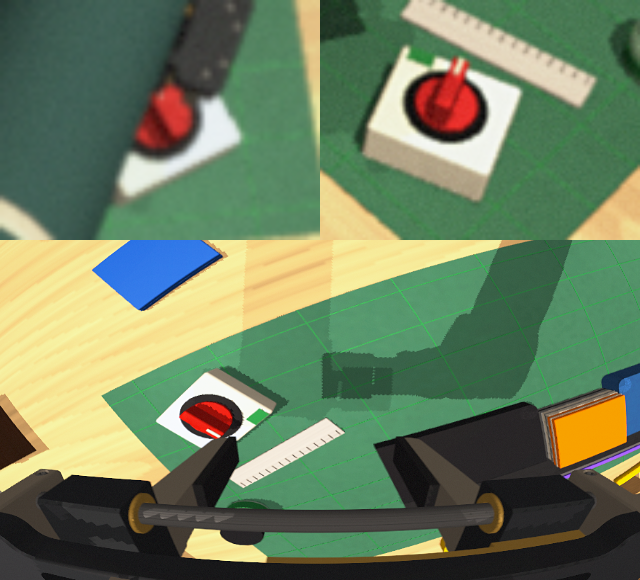

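The picture shows the pile flush in the pocket. The red knob bar is in view at about (210,420) in the wrist frame, with the ruler beside it. I'll hover over the knob and measure the bar from wrist depth.

```bash
python3 -c "
from h import *
plan((-173,-372,190,-22))"; python3 -m handwheel '[[[-0.06,-0.31,0,0,0,0],[-0.06,-0.31,0,0,0,0],[-0.06,-0.31,0,0,0,0],[-0.06,-0.31,0,0,0,0],[-0.06,-0.31,0,0,0,0],[-0.06,-0.31,0,0,0,0]]]'; cat > knob.py <<'E'
from h import *
s=telemetry.state();W,D=cams.read_camera('wrist')
c=cams.get_calibration('wrist');K=c['intrinsics'];H=c['hand_eye']
v,u=np.mgrid[:480,:640];a=(u-K[0,2])/K[0,0];b=(v-K[1,2])/K[0,0];r=np.hypot(a,b)+1e-9
k=np.tan(r)/r;ok=(D>0)&(r<1.2)
P=np.stack([a*k*D,b*k*D,D],-1)@H[:3,:3].T+H[:3,3]
P=P@R.from_quat(s['eef_rot']).as_matrix().T+s['position']
m=ok&(mask(W,'red')>0)&(np.hypot(P[...,0]-.408,P[...,1]+.329)<.06)
Z=P[m][:,2];print('red px',m.sum(),np.percentile(Z,[1,25,50,75,99]).round(4))
Q=P[m][Z>.064];print('top n',len(Q),Q.mean(0).round(4))
(cc,ss,an)=cv2.minAreaRect((Q[:,:2]*1000).astype(np.float32));print(cc,ss,an)
x=Q[:,:2]-Q[:,:2].mean(0);e,V=np.linalg.eigh(x.T@x);print('long axis world deg',np.degrees(np.arctan2(*V[::-1,1])),'std',np.sqrt(e/len(Q)))
d=P[m][Z<.055];(cc,rr)=cv2.minEnclosingCircle((d[:,:2]*1000).astype(np.float32));print('disc',cc,rr)
b=ok&(W.min(-1)>150)&(abs(P[...,2]-.04)<.006)&(np.hypot(P[...,0]-.408,P[...,1]+.329)<.08)
print('box',cv2.minAreaRect((P[b][:,:2]*1000).astype(np.float32)))
plan()
E
python3 knob.py
```

```text
now jig [-154.1 -273.6] z 187.3 yaw -21.2 t 31.03 gap 0.085 F [ 0.3  0.8 -0.6] q7 1.66
(-173, -372, 190) [-0.06, -0.328, -0.009, 0.0, 0.0, 0.007]
clock: 31.53
position: [0.411, -0.3224, 0.187]
eef_rot: [0.234, 0.972, 0.001, -0.0]
ft_force: [0.6, 0.1, -0.2]
finger_gap: 0.0916
gripper_force: 0.0
red px 1902 [0.0414 0.0456 0.0487 0.0721 0.0742]
top n 787 [ 0.411  -0.3346  0.0754]
(410.9200744628906, -340.6670837402344) (55.92781448364258, 44.647117614746094) 34.00872802734375
long axis world deg -156.40666332267546 std [0.00472868 0.01255999]
disc (417.91009521484375, -335.3475646972656) 25.991838455200195
box ((414.259521484375, -334.71795654296875), (79.77140045166016, 88.80848693847656), 20.897361755371094)
now jig [-170.4 -364.7] z 187.1 yaw -21.1 t 31.58 gap 0.092 F [ 0.9  0.5 -0.6] q7 1.87
```

```bash
python3 -c "
from h import *
j=toj([.412,-.334])[0]*1e3;print(j)
plan((*j,90,28),(*j,50,28))"
```

```text
[-168.33187348 -376.09550698]
now jig [-170.4 -364.7] z 187.1 yaw -21.1 t 31.58 gap 0.092 F [ 0.9  0.5 -0.6] q7 1.87
(np.float64(-168.33187348215995), np.float64(-376.09550697925937), 90) [-0.02, -0.033, 0.324, 0.001, -0.0, -0.429]
(np.float64(-168.33187348215995), np.float64(-376.09550697925937), 50) [-0.021, -0.034, 0.457, 0.001, -0.0, -0.429]
```

```bash
python3 -m handwheel '[[[-0.02,-0.033,0.2,0,0,-0.429],[-0.02,-0.033,0.25,0,0,-0.429],[-0.02,-0.033,0.3,0,0,-0.429],[-0.02,-0.033,0.3,0,0,-0.429],[-0.02,-0.033,0.3,0,0,-0.429],[-0.02,-0.033,0.3,0,0,-0.429],[-0.02,-0.033,0.3,0,0,-0.429],[-0.02,-0.033,0.3,0,0,-0.429],[-0.02,-0.033,0.3,0,0,-0.429]]]' 0; python3 knob.py;  python3 -c "
from h import *
j=toj([.412,-.334])[0]*1e3
plan((*j,50,28))"
```

```text
clock: 32.33
position: [0.4116, -0.3348, 0.0974]
eef_rot: [-0.19, 0.982, 0.0, 0.0]
ft_force: [1.0, 0.5, -0.4]
finger_gap: 0.0461
gripper_force: 0.0
red px 3641 [0.0427 0.0455 0.0463 0.0721 0.0737]
top n 1370 [ 0.4102 -0.3361  0.0722]
(413.3231201171875, -334.73809814453125) (44.210113525390625, 11.667512893676758) 21.570112228393555
long axis world deg -158.27436096185184 std [0.00347579 0.01224295]
disc (413.9220275878906, -334.2237548828125) 23.033540725708008
box ((413.54803466796875, -334.81781005859375), (78.72978973388672, 88.84622192382812), 21.35942840576172)
now jig [-168.7 -377.2] z 97.4 yaw 27.7 t 32.38 gap 0.046 F [-0.2  0.7 -0.1] q7 2.71
now jig [-168.7 -377.2] z 97.4 yaw 27.7 t 32.38 gap 0.046 F [-0.2  0.7 -0.1] q7 2.71
(np.float64(-168.33187348215995), np.float64(-376.09550697925937), 50) [-0.003, 0.003, 0.158, 0.0, 0.0, -0.002]
```

```bash
python3 -m handwheel '[[[-0.006,-0.001,0.08,0,0,0],[-0.006,-0.001,0.155,0,0,0],[-0.006,-0.001,0.155,0,0,0],[-0.006,-0.001,0.155,0,0,0]]]'; python3 -m handwheel '[[[0,0,0,0,0,0],[0,0,0,0,0,0],[0,0,0,0,0,0],[0,0,0,0,0,0],[0,0,0,0,0,0],[0,0,0,0,0,0],[0,0,0,0,0,0],[0,0,0,0,0,0]]]' -1 30; python3 -c "
from h import *
plan()"
```

```text
clock: 32.72
position: [0.4122, -0.3348, 0.0502]
eef_rot: [-0.19, 0.982, 0.001, -0.001]
ft_force: [0.0, -0.2, 0.5]
finger_gap: 0.0458
gripper_force: 0.0
clock: 33.38
position: [0.4125, -0.3344, 0.0513]
eef_rot: [-0.19, 0.982, 0.001, -0.0]
ft_force: [-0.7, 3.3, 6.2]
finger_gap: 0.012
gripper_force: 30.0
now jig [-167.8 -376.4] z 51.3 yaw 27.8 t 33.38 gap 0.012 F [-0.7  3.3  6.2] q7 2.74
```

```bash
python3 -m handwheel '[[[0,0,0,0,0,0.055],[0,0,0,0,0,0.11],[0,0,0,0,0,0.165],[0,0,0,0,0,0.22],[0,0,0,0,0,0.275],[0,0,0,0,0,0.33],[0,0,0,0,0,0.385],[0,0,0,0,0,0.44],[0,0,0,0,0,0.495],[0,0,0,0,0,0.55],[0,0,0,0,0,0.6],[0,0,0,0,0,0.63]]]'; python3 -m handwheel '[[[0,0,0,0,0,0.01],[0,0,0,0,0,0.02],[0,0,0,0,0,0.025],[0,0,0,0,0,0.025],[0,0,0,0,0,0.025]]]'; python3 -c "
from h import *
plan();print(telemetry.state()['ft_torque'])"
```

```text
clock: 34.38
position: [0.4131, -0.3324, 0.0513]
eef_rot: [0.426, 0.905, 0.002, -0.002]
ft_force: [-1.0, 7.5, 7.9]
finger_gap: 0.012
gripper_force: 30.0
clock: 34.8
position: [0.4131, -0.3323, 0.0513]
eef_rot: [0.446, 0.895, 0.002, -0.002]
ft_force: [-1.0, 7.8, 9.9]
finger_gap: 0.0118
gripper_force: 30.0
now jig [-167.4 -374.3] z 51.3 yaw -47.1 t 34.8 gap 0.012 F [-1.   7.8  9.9] q7 1.69
[1.79111707 0.23294576 0.16011568]
```

```bash
python3 -m handwheel '[[[0,0,0,0,0,0.015],[0,0,0,0,0,0.03],[0,0,0,0,0,0.03],[0,0,0,0,0,0.03]]]'; python3 -c "
from h import *
plan();print(telemetry.state()['ft_torque'])"
```

```text
clock: 35.13
position: [0.4131, -0.3323, 0.0513]
eef_rot: [0.472, 0.881, 0.002, -0.002]
ft_force: [-1.9, 7.4, 9.4]
finger_gap: 0.0117
gripper_force: 30.7
now jig [-167.4 -374.3] z 51.3 yaw -50.5 t 35.13 gap 0.012 F [-1.9  7.4  9.4] q7 1.64
[1.7266339  0.31104546 0.65025407]
```

```bash
python3 -m handwheel '[[[0,0,0,0,0,0],[0,0,0,0,0,0],[0,0,0,0,0,0],[0,0,0,0,0,0],[0,0,0,0,0,0],[0,0,0,0,0,0],[0,0,0,0,0,0],[0,0,0,0,0,0],[0,0,-0.15,0,0,0],[0,0,-0.3,0,0,0],[0,0,-0.45,0,0,0],[0,0,-0.45,0,0,0]]]' 1; python3 knob.py
```

```text
clock: 36.13
position: [0.415, -0.3389, 0.1917]
eef_rot: [0.475, 0.88, -0.0, 0.005]
ft_force: [0.5, -1.1, 0.5]
finger_gap: 0.0903
gripper_force: 0.0
red px 1932 [0.0415 0.0456 0.0491 0.0721 0.0743]
top n 794 [ 0.4116 -0.3338  0.0775]
(412.35455322265625, -329.1865234375) (43.79739761352539, 23.29584312438965) 18.121387481689453
long axis world deg -163.1610432597093 std [0.00429221 0.01225093]
disc (412.6236572265625, -335.4840393066406) 23.705198287963867
box ((414.1565246582031, -334.88983154296875), (79.41575622558594, 89.2143325805664), 21.128908157348633)
now jig [-164.6 -380.2] z 191.2 yaw -50.8 t 36.18 gap 0.091 F [ 0.8 -1.1  1.2] q7 1.48
```

```bash
python3 -c "
from h import *
P,_=cams.read_camera('top');Q,_=cams.read_camera('side')
for n,p,r in(('top',P,(275,150,345,215)),('side',Q,(310,140,430,245))):
    edges(p,'orange',r,.048,n)
# edge columns in side view: profile on -y face and -x face; sums of rgb, plus world y/x of top edge and bottom edge
for c in (340,350,360,385,392,398):
    m=mask(Q,'orange')[:,c]; b=np.where(m[140:245])[0].max()+140
    print(c,b,Q[b-1:b+14,c].sum(1).tolist(),'top edge',(toj(cast('side',[c,b+.5],.048))*1e3).round(0)[0],[ (toj(cast('side',[c,b+k],0.018))*1e3).round(0)[0].tolist() for k in(5,6,7,8,9)])
for v in (176,182,188): print(v,P[v,275:330].sum(1).tolist())
"
```

```text
orange top xmin xmax ymin ymax [-38.7  51.2 -56.7  52.8]
orange side xmin xmax ymin ymax [-43.6  56.1 -66.7  52.6]Traceback (most recent call last):
  File "<string>", line 8, in <module>
    m=mask(Q,'orange')[:,c]; b=np.where(m[140:245])[0].max()+140
                               ~~~~~~~~~~~~~~~~~~~~~~~~~~~^^
    return umr_maximum(a, axis, None, out, keepdims, initial, where)
ValueError: zero-size array to reduction operation maximum which has no identity
```

```bash
python3 -m handwheel '[[[0,0,0.1,0,0,-0.1],[0,0,0.2,0,0,-0.2],[0,0,0.28,0,0,-0.3],[0,0,0.28,0,0,-0.4],[0,0,0.28,0,0,-0.5],[0,0,0.28,0,0,-0.6],[0,0,0.28,0,0,-0.65],[0,0,0.28,0,0,-0.65],[0,0,0.28,0,0,-0.65],[0,0,0.28,0,0,-0.65],[0,0,0.28,0,0,-0.65],[0,0,0.28,0,0,-0.65]]]' >/dev/null; python3 knob.py;python3 -c "
from h import *
Q,_=cams.read_camera('side')
for c in range(345,405,6):
    m=mask(Q,'orange')[:,c]; b=np.where(m[140:245])[0]
    if len(b): b=b.max()+140; print(c,b,Q[b-1:b+14,c].sum(1).tolist(),'top edge',(toj(cast('side',[c,b-3],.048))*1e3).round(0)[0])
"
```

```text
red px 3547 [0.0437 0.0455 0.0463 0.0721 0.0737]
top n 1350 [ 0.4102 -0.3358  0.0722]
(413.1948547363281, -334.684814453125) (43.680843353271484, 11.76456069946289) 17.603199005126953
long axis world deg -161.91613141666699 std [0.00347969 0.01224832]
disc (414.134521484375, -334.7574157714844) 22.989072799682617
box ((413.3493347167969, -334.9879455566406), (78.08482360839844, 88.62775421142578), 21.291038513183594)
now jig [-168.8 -377.1] z 99.9 yaw 23.7 t 37.33 gap 0.092 F [-0.7 -0.   0.6] q7 2.69
351 190 [323, 285, 270, 300, 347, 394, 361, 307, 318, 296, 233, 194, 152, 153, 188] top edge [-32.  51.]
357 195 [359, 304, 308, 288, 317, 360, 362, 302, 270, 296, 266, 191, 131, 125, 178] top edge [-31.  29.]
363 203 [258, 264, 298, 338, 317, 271, 269, 275, 205, 142, 126, 146, 179, 255, 290] top edge [-37.   0.]
369 205 [422, 330, 329, 300, 280, 335, 335, 322, 286, 303, 273, 240, 191, 153, 153] top edge [-30. -13.]
375 210 [414, 311, 312, 336, 306, 312, 332, 332, 282, 292, 287, 269, 193, 141, 153] top edge [-30. -34.]
381 217 [359, 328, 313, 364, 382, 296, 196, 132, 125, 111, 114, 127, 126, 125, 105] top edge [-34. -60.]
387 211 [367, 375, 409, 341, 311, 318, 371, 352, 262, 151, 93, 105, 106, 97, 95] top edge [-10. -53.]
393 210 [348, 314, 282, 353, 491, 401, 233, 116, 87, 86, 91, 89, 89, 81, 86] top edge [  3. -59.]
399 207 [355, 278, 289, 419, 430, 308, 153, 81, 97, 71, 88, 72, 89, 88, 85] top edge [ 21. -60.]
```

```bash
python3 -m handwheel '[[[0,0,0,0,0,-0.034],[0,0,0,0,0,-0.034],[0,0,0,0,0,-0.034],[0,0,0,0,0,-0.034],[0,0,0,0,0,-0.034],[0,0,0,0,0,-0.034],[0,0,0,0,0,-0.034],[0,0,0,0,0,-0.034],[0,0,0,0,0,-0.034],[0,0,0,0,0,-0.034],[0,0,0,0,0,-0.034],[0,0,0,0,0,-0.034]]]' >/dev/null; python3 knob.py
```

```text
red px 3488 [0.0435 0.0455 0.0463 0.0721 0.0737]
top n 1325 [ 0.4101 -0.336   0.0722]
(413.3321228027344, -334.7424011230469) (43.64683532714844, 12.495708465576172) 18.370620727539062
long axis world deg -162.027507894827 std [0.00354565 0.0121604 ]
disc (413.8682861328125, -334.0152282714844) 22.867380142211914
box ((413.6514587402344, -334.9716796875), (78.61758422851562, 88.91517639160156), 21.058137893676758)
now jig [-167.4 -377.6] z 101.9 yaw 27.7 t 38.43 gap 0.092 F [-0.1  0.2 -0.4] q7 2.75
```

The knob has settled at about 0.06 rad, which is within tolerance. I'll square it with a light pinch for margin.

```bash
python3 -m handwheel '[[[-0.002,0.001,0.08,0,0,0],[-0.002,0.001,0.16,0,0,0],[-0.002,0.001,0.17,0,0,0],[-0.002,0.001,0.17,0,0,0]]]' 0 15; python3 -m handwheel '[[[0,0,0,0,0,0],[0,0,0,0,0,0],[0,0,0,0,0,0],[0,0,0,0,0,0],[0,0,0,0,0,0],[0,0,0,0,0,0],[0,0,0,0,0,0]]]' -1 15;  python3 -m handwheel '[[[0,0,0,0,0,0],[0,0,0,0,0,0],[0,0,0,0,0,0],[0,0,0,0,0,0],[0,0,-0.1,0,0,0],[0,0,-0.17,0,0,0],[0,0,-0.17,0,0,0],[0,0,-0.17,0,0,0]]]' 0.6 ; python3 knob.py
```

```text
clock: 38.77
position: [0.4122, -0.3345, 0.0498]
eef_rot: [-0.189, 0.982, 0.001, -0.001]
ft_force: [-0.4, -0.1, -0.4]
finger_gap: 0.0672
gripper_force: 0.0
clock: 39.35
position: [0.4134, -0.3352, 0.0511]
eef_rot: [-0.189, 0.982, -0.0, 0.0]
ft_force: [0.4, 0.2, -0.4]
finger_gap: 0.0208
gripper_force: 0.0
clock: 40.02
position: [0.4139, -0.3355, 0.1028]
eef_rot: [-0.189, 0.982, -0.001, 0.001]
ft_force: [0.3, 0.6, -0.5]
finger_gap: 0.072
gripper_force: 0.0
red px 3489 [0.0434 0.0455 0.0463 0.0721 0.0738]
top n 1320 [ 0.4101 -0.3359  0.0722]
(413.69586181640625, -334.5992736816406) (44.00651168823242, 12.571000099182129) 18.291465759277344
long axis world deg -162.2175637543698 std [0.00354391 0.01216094]
disc (413.8721618652344, -334.0848083496094) 22.634550094604492
box ((413.13824462890625, -334.84063720703125), (77.91337585449219, 88.89274597167969), 21.22307014465332)
now jig [-167.  -376.9] z 101.8 yaw 27.7 t 40.07 gap 0.073 F [-0.2  0.3  0. ] q7 2.75
```

Fingers hadn't closed fully. Repeating with more closing time.

```bash
python3 -m handwheel '[[[0,0,0.08,0,0,0],[0,0,0.16,0,0,0],[0,0,0.17,0,0,0],[0,0,0.17,0,0,0]]]' -0.5 15; python3 -m handwheel '[[[0,0,0,0,0,0],[0,0,0,0,0,0],[0,0,0,0,0,0],[0,0,0,0,0,0],[0,0,0,0,0,0],[0,0,0,0,0,0],[0,0,0,0,0,0],[0,0,0,0,0,0],[0,0,0,0,0,0],[0,0,0,0,0,0]]]' -1 15;  python3 -m handwheel '[[[0,0,0,0,0,0],[0,0,0,0,0,0],[0,0,0,0,0,0],[0,0,0,0,0,0],[0,0,-0.1,0,0,0],[0,0,-0.17,0,0,0],[0,0,-0.17,0,0,0],[0,0,-0.17,0,0,0]]]' 0.6 ; python3 knob.py
```

```text
clock: 40.4
position: [0.4114, -0.334, 0.0487]
eef_rot: [-0.189, 0.982, 0.002, -0.002]
ft_force: [-0.7, -0.8, 0.7]
finger_gap: 0.0491
gripper_force: 0.0
clock: 41.23
position: [0.4129, -0.3342, 0.0513]
eef_rot: [-0.189, 0.982, 0.001, -0.0]
ft_force: [-1.6, 1.7, 4.9]
finger_gap: 0.012
gripper_force: 15.0
clock: 41.9
position: [0.414, -0.3356, 0.1028]
eef_rot: [-0.189, 0.982, -0.001, 0.001]
ft_force: [0.3, 0.1, 0.1]
finger_gap: 0.063
gripper_force: 0.0
red px 3461 [0.0431 0.0454 0.0462 0.072  0.0738]
top n 1279 [ 0.4098 -0.3362  0.0722]
(413.0885314941406, -334.5673828125) (42.91066360473633, 12.141233444213867) 21.55617332458496
long axis world deg -158.51295157098428 std [0.0034949  0.01205787]
disc (416.7646484375, -331.4065856933594) 26.501602172851562
box ((413.3927917480469, -334.8901062011719), (78.66822052001953, 88.8956069946289), 20.903928756713867)
now jig [-167.  -376.9] z 101.8 yaw 27.7 t 41.95 gap 0.067 F [0.5 0.1 0.2] q7 2.75
```

The knob is back at its rest angle (21.6°). Raising clear and handing in.

```bash
python3 -m handwheel '[[[0,0,-0.2,0,0,0],[0,0,-0.3,0,0,0],[0,0,-0.3,0,0,0],[0,0,-0.3,0,0,0]]]' | head -2; python3 -c "
from bench import ticket
print(ticket.job_done())"
```

```text
clock: 42.28
position: [0.4144, -0.3359, 0.1935]
the job is handed in; nothing more can be done
None
```

I handed in the job at 42.3 s without being shown a verdict: the three panels are piled square against the fence (orange about 2 mm off centre; grey and white were covered, so not measured at the end), and I twisted the knob to its stop, but it stuck about 0.06 rad short on springing back, so I pinched it back to rest.

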